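Crib damp clamping slats crosswise to dry

TASK

The wooden slats used for clamping glued note pads have been wiped and must dry with air all round: finish the crosswise tower begun on the black mat. The two slats in the grey tray lie too snug to be gripped, so draw each out of the open front with light fingertip pressure, then lay one squarely across the bottom pair near their empty end, and the other on top of the two crosspieces along the middle, the same way as the bottom pair. Set them down gently without dropping them, do not shift the slats already laid, and leave the other things on the worktop alone.

Things in the scene. Friction and masses are not known exactly. Their poses are not given: they have to be found in the camera images.
- slat_a_mid (a point): pale wooden slat, 140 x 32 x 16 mm, about 75 g, with a small dark plug near each end, all five alike. Point: its centre, half-way up. x along its length, y across its width, z up. Starts in the tray as the left (tray +y) one of two side by side, flat on the tray floor, lengths along the tray. The gaps between them and to the cheeks are 1 to 2 mm, too small for a finger.
- slat_b_mid (a point): pale wooden slat, 140 x 32 x 16 mm, about 75 g, with a small dark plug near each end, all five alike. Point: its centre, half-way up. x along its length, y across its width, z up. Starts in the tray as the right (tray -y) one of two side by side, flat on the tray floor, lengths along the tray. The gaps between them and to the cheeks are 1 to 2 mm, too small for a finger.
- slat_c_mid (a point): pale wooden slat, 140 x 32 x 16 mm, about 75 g, with a small dark plug near each end, all five alike. Point: its centre, half-way up. x along its length, y across its width, z up. Starts on the mat, the +y slat of the first pair, its length along mat x, about 45 mm from the mat's middle; its centre 8 mm above the mat; it stays there.
- slat_d_mid (a point): pale wooden slat, 140 x 32 x 16 mm, about 75 g, with a small dark plug near each end, all five alike. Point: its centre, half-way up. x along its length, y across its width, z up. Starts on the mat, the -y slat of the first pair, its length along mat x, about 45 mm from the mat's middle; its centre 8 mm above the mat; it stays there.
- slat_e_mid (a point): pale wooden slat, 140 x 32 x 16 mm, about 75 g, with a small dark plug near each end, all five alike. Point: its centre, half-way up. x along its length, y across its width, z up. Starts already laid across the first pair near their mat +x end (about 45 mm from the mat's middle), its length along mat y, its centre 24 mm above the mat; it stays there.
- tray_floor (a point): fixed grey tray, a board 262 (x) x 112 (y) x 10 mm. Point: centre of its upper face, the level floor the slats lie on, tops 16 mm above it. x runs from the open front (towards the robot) to the back stop. The pack is centred 48 mm behind the point. Low dark cheeks along the rear 150 mm, inner faces 34.5 mm from the middle line, and the back stop are 13 mm high; the front 110 mm is bare floor.
- tray_front (a point): middle of the tray's front edge, on the floor. Wood slides easily on floor, cheeks and wood (friction about 0.3); a fingertip pressed lightly (about 8 to 15 N) on a slat's top holds it well enough to draw it towards this edge. About 105 mm of travel leaves a slat's middle clear of its neighbour and the cheeks, still on the board, with free floor on both sides to grip it across its 32 mm width.
- mat_top (a point): fixed black ribbed rubber drying mat, 190 x 190 x 4 mm, turned any way. Point: centre of its upper face. The first pair lies along mat x, one 45 mm to each side in y; slat_e lies across them at x = +45 mm. The free place across them is at x = -45 mm, y = 0, length along mat y; the last slat goes on top of these two, along mat x through the middle. Either tray slat may take either place.
- glue_stick: bystander: white and dark glue stick lying, 28 x 95 x 28 mm; origin under its centre
- marker_black: bystander: black marker lying between tray and mat, 16 x 125 x 18 mm; origin under its centre
- rubber_stamp: bystander: wooden rubber stamp standing, 28 x 58 x 73 mm; origin under its centre
- eraser: bystander: grey and white eraser, 23 x 52 x 13 mm; origin under its centre
- staple_box_b: bystander: small pale grey cardboard box, 37 x 62 x 31 mm; origin under its centre
Things that resemble listed ones, but are neither listed nor needed, are in the scene too. Leave any green or red look-alike of the part that bears slat_b_mid alone.

How it is judged:
On the way:
1. one slat from the tray lies flat across the bottom pair near their empty end, let go ((((x of slat_a_mid in the frame of mat_top between -0.06 and -0.03 m and y of slat_a_mid in the frame of mat_top between -0.016 and 0.016 m and z of slat_a_mid in the frame of mat_top between 0.02 and 0.028 m and angle between the x axis of slat_a_mid and the y axis of mat_top, either way round below 0.14 rad and angle between the z axis of slat_a_mid and the z axis of mat_top, either way round below 0.06 rad) and contact force between the fingers and slat_a below 0.05 N) or ((x of slat_b_mid in the frame of mat_top between -0.06 and -0.03 m and y of slat_b_mid in the frame of mat_top between -0.016 and 0.016 m and z of slat_b_mid in the frame of mat_top between 0.02 and 0.028 m and angle between the x axis of slat_b_mid and the y axis of mat_top, either way round below 0.14 rad and angle between the z axis of slat_b_mid and the z axis of mat_top, either way round below 0.06 rad) and contact force between the fingers and slat_b below 0.05 N))), for 0.2 s.
At the end, for the whole second after the job is handed in: One tray slat lies flat across the bottom pair, 30 to 60 mm from the mat's middle at the empty end; the other lies flat on both crosspieces along the middle. Both square within 8 degrees and centred within 16 mm, the slats laid before moved less than 12 mm, all released and at rest (((x of slat_a_mid in the frame of mat_top between -0.06 and -0.03 m and y of slat_a_mid in the frame of mat_top between -0.016 and 0.016 m and z of slat_a_mid in the frame of mat_top between 0.02 and 0.028 m and angle between the x axis of slat_a_mid and the y axis of mat_top, either way round below 0.14 rad and angle between the z axis of slat_a_mid and the z axis of mat_top, either way round below 0.06 rad) or (x of slat_a_mid in the frame of mat_top between -0.016 and 0.016 m and y of slat_a_mid in the frame of mat_top between -0.016 and 0.016 m and z of slat_a_mid in the frame of mat_top between 0.036 and 0.044 m and angle between the x axis of slat_a_mid and the x axis of mat_top, either way round below 0.14 rad and angle between the z axis of slat_a_mid and the z axis of mat_top, either way round below 0.06 rad)) and ((x of slat_b_mid in the frame of mat_top between -0.06 and -0.03 m and y of slat_b_mid in the frame of mat_top between -0.016 and 0.016 m and z of slat_b_mid in the frame of mat_top between 0.02 and 0.028 m and angle between the x axis of slat_b_mid and the y axis of mat_top, either way round below 0.14 rad and angle between the z axis of slat_b_mid and the z axis of mat_top, either way round below 0.06 rad) or (x of slat_b_mid in the frame of mat_top between -0.016 and 0.016 m and y of slat_b_mid in the frame of mat_top between -0.016 and 0.016 m and z of slat_b_mid in the frame of mat_top between 0.036 and 0.044 m and angle between the x axis of slat_b_mid and the x axis of mat_top, either way round below 0.14 rad and angle between the z axis of slat_b_mid and the z axis of mat_top, either way round below 0.06 rad)) and distance of each of slat_c_mid, slat_d_mid, slat_e_mid from where it was at the start of the episode below 0.012 m and linear speed of each of slat_a, slat_b, slat_c, slat_d, slat_e below 0.02 m/s and angular speed of each of slat_a, slat_b, slat_c, slat_d, slat_e below 0.2 rad/s); the robot touches nothing.
It fails at once if a slat is dropped: it falls freely faster than 0.6 m/s (about 2 cm of fall) ((contact force between the fingers and slat_a below 0.02 N and linear speed of slat_a above 0.6 m/s) or (contact force between the fingers and slat_b below 0.02 N and linear speed of slat_b above 0.6 m/s)).
It fails at once if a slat is pressed into the tray with more than 60 N (contact force between any of slat_a, slat_b and tray above 60 N).
It fails at once if a bystander (glue stick, marker, stamp, eraser, staple box) is moved by more than 2 cm (distance of any of glue_stick, marker_black, rubber_stamp, eraser, staple_box_b from where it was at the start of the episode above 0.02 m).
It also fails if it takes over 61 s, if anything falls off the work surface, if the arm or the gripper's body presses on something with over 40 N, if the wrist force passes 120 N, or if a joint passes its speed limit or range.

ROBOT

A 7-joint arm with a two-finger parallel gripper is mounted at the origin on a cart in front of the work surface, level with it; the furniture and walls round the work are solid. World frame = base frame: x ahead of the robot, y to its left, z up, the work surface at z = 0. Lengths are in m, angles in rad, forces in N, time in s.
With the tool pointing down it reaches from about 0.4 to 0.85 m from the base axis. Payload 10.4 kg.
Tool frame: the origin (TCP) lies on the centre line of the jaws, within the pads' length; the fingertips stand 17 mm ahead of it and the grasp point (between the pads) lies 2 mm behind it (manip.tcp_to_tips is the distance from the TCP to the fingertips, in m); z points along the fingers, x is the direction in which the jaws open and shut, and the axes are right-handed (so a half turn about z gives the same grasp; the last joint's range is limited). The gripper opens to 85 mm and grips with 20 to 120 N. Pads are 22 mm wide; open, the fingers measure 114 mm over their backs; the gripper's body (76 mm by 85 mm) begins 54 mm behind the grasp point. The pads swing forward as they close: fully open they stand 13 mm farther back than shut.
Start: joints at [-1.187, 0.332, -0.065, 1.46, 0.022, 1.35, -0.088], TCP at [0.247, 0.574, 0.226] pointing down, gripper open.
Joint ranges: [-2.6, 2.6], [-0.5, 2.12], [-1.47, 1.34], [0.16, 2.42], [-1.27, 4.41], [0.06, 2.06], [-2.6, 2.6]. Speed limits (rad/s): [2.22, 2.22, 2.79, 2.79, 3.14, 3.14, 3.14].

INTERFACE

Orientations are given as a unit quaternion [x, y, z, w].
In Python, from workcell import manip gives the robot as it stands.
- The arm moves only by the shell command python3 -m pendant 'ROWS' [FORCE]. ROWS is JSON, a list of rows, each a list of 3 entries, a list of its own where there are three numbers: the shift along the world's x, y, z in cm, then the turn, a rotation vector about the world's x, y, z in degrees, then the closure in counts, from 0 (fully open) to 255 (shut). A call has 1 to 12 rows; each row shifts and turns the pose as measured when the row begins; what a row does not reach is not made up. A row lasts 1/8 s, in which the tool goes at most 62.5 mm and 10.7 degrees, less where a joint would pass 70% of its speed; a pose out of reach is approached as far as the arm can. A call is refused whole if a number of a shift passes 6.25 or a number of a turn 10.7, either way. A call with a gripper value outside its range is refused whole. The fingers move at their own pace and stop on an object; FORCE is the grip in N (left out, the last holds). Time passes only in rows, so rows that do not move let the fingers close. It gives the time, the measured TCP pose, the force and the opening at its end, in the units of the state.
- manip.get_obs(): the state, without advancing time (a new reading comes with each control period).
- manip.camera(name): name is "scene" or "top"; returns a dict with "pixels" (420x560x3 uint8, red, green, blue), "range_z" (420x560 float32, m along the optical axis (not along the pixel's ray), 0 where there is no reading), "K" (3x3 intrinsics, pixels), "origin" and "rotation" of the camera in the world. Camera axes: x right, y down, z forward; pixel columns grow to the right and rows downward; lengths in m; the calibration is good to about 2 mm. A picture is of the moment at which its call begins.
- manip.hand_in(): hands the job in, once; it reports no verdict.
The state is a dict: "clock": time; "joint_pos": joint angles; "joint_velocities": joint speeds; "tau": joint torques, N m; "position": TCP position; "ee_rot": TCP orientation; "ft_force": force on the tool from outside, world axes, zero at the start; "torque": the same for the moment, N m; "grip_width": opening from 0.0 (shut) to 1.0 (fully open).
Only numpy, scipy, OpenCV 4.12 (cv2) and the standard library are available. Lean on these libraries where they do the work, as an engineer would, in place of code of your own. Each camera call takes 0.05 s, during which the arm holds its last target.

## Working session

There is one attempt and no reset: what is moved stays moved. The work goes in short steps, Python scripts to look and compute and a shell command to move; the robot and the scene stay as the last step left them, time stands still between calls to the robot, and variables do not carry over. Pictures are saved under pics/ and viewed, and the job is handed in when it is done.

```bash
ls; mkdir -p pics
cat > h.py <<'E'
import numpy as np, cv2
from workcell import manip
def shot(n):
    c=manip.camera(n); return c
def save(c,f): cv2.imwrite('pics/'+f,cv2.cvtColor(c['pixels'],cv2.COLOR_RGB2BGR))
def world(c):
    K=np.array(c['K']);z=c['range_z'];v,u=np.mgrid[:z.shape[0],:z.shape[1]]
    p=np.stack([(u-K[0,2])/K[0,0]*z,(v-K[1,2])/K[1,1]*z,z],-1)
    return p@np.array(c['rotation']).T+np.array(c['origin'])
def ray(c,u,v,h):
    K=np.array(c['K']);d=np.array([(u-K[0,2])/K[0,0],(v-K[1,2])/K[1,1],1.])
    d=np.array(c['rotation'])@d;o=np.array(c['origin']);return o+d*(h-o[2])/d[2]
E
python3 - <<'E'
from h import *
for n in('top','scene'):
    c=shot(n);save(c,n+'0.png');print(n,c['origin'],c['K'])
print(manip.get_obs())
E
```

```text
pics
top [-0.17415391  0.24989189  1.39110098] [[490.35692282   0.         279.55436097]
 [  0.         490.35692282 202.4135924 ]
 [  0.           0.           1.        ]]
scene [-0.33569717  0.68599148  0.96181803] [[474.13633881   0.         273.85363472]
 [  0.         474.13633881 206.14339027]
 [  0.           0.           1.        ]]
{'clock': 0.1, 'joint_pos': array([-1.18656697,  0.33278412, -0.06467891,  1.46085825,  0.02158126,
        1.3498885 , -0.0884936 ]), 'joint_velocities': array([ 0.00035099,  0.0009032 ,  0.00136145, -0.00254662,  0.00088094,
       -0.00022502, -0.00199315]), 'tau': array([ 8.77668263e-04, -6.26743555e+01,  4.87034780e-02, -3.92428923e+01,
        1.61404163e-02,  7.04249993e-03,  2.59093653e-06]), 'position': array([0.24718656, 0.5736722 , 0.22501033]), 'ee_rot': array([ 8.35373413e-01,  5.49682521e-01, -5.06816407e-04,  3.60429254e-04]), 'ft_force': array([ 1.04821467, -0.33308695,  0.96438987]), 'torque': array([-0.00405386, -0.04276025, -0.00041282]), 'grip_width': 1.0023757311874504}
```

View pics/top0.png

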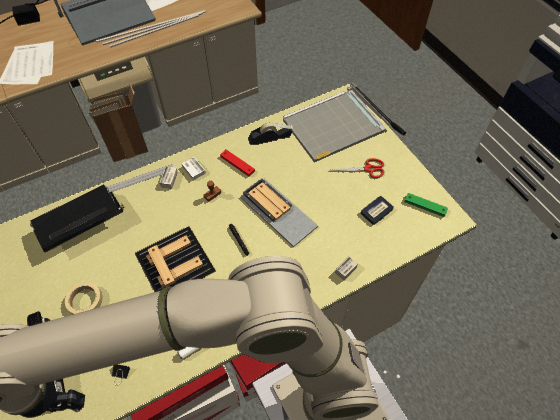

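View pics/scene0.png

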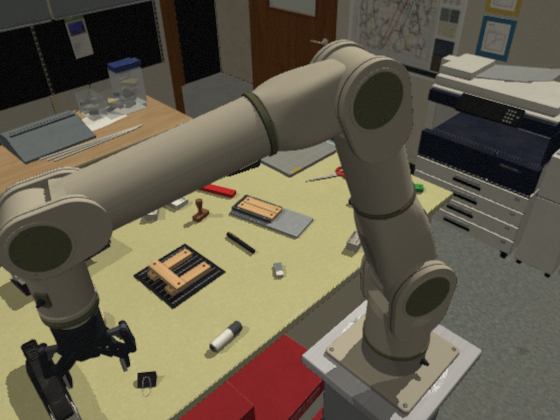

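Top view: the mat with its three slats is near (177,260), and the tray with two pale slats is near (278,210), its open front towards the lower right. The marker is at (238,240), the stamp at (211,190), and a red look-alike at (237,162) with a green one at (425,205). The scene view shows the same things. Next I'll measure.

```bash
cat > meas.py <<'E'
from h import *
import sys
def meas(tag):
    out={}
    for n in('top','scene'):
        c=shot(n);save(c,f'{n}_{tag}.png');P=world(c)
        hsv=cv2.cvtColor(c['pixels'],cv2.COLOR_RGB2HSV)
        H,S,V=[hsv[...,i].astype(int) for i in range(3)]
        m=((H>=5)&(H<=19)&(S>70)&(V>140)&(P[...,2]>0.008)&(P[...,2]<.09)&(P[...,0]>.2)&(P[...,0]<.9)&(abs(P[...,1])<.7)).astype(np.uint8)
        cv2.imwrite(f'pics/m_{n}_{tag}.png',m*255)
        k,l,st,ce=cv2.connectedComponentsWithStats(m)
        for i in range(1,k):
            if st[i,4]<60: continue
            q=P[l==i]
            r=cv2.minAreaRect((q[:,:2]*1000).astype(np.float32))
            print(n,'px',ce[i].round(),st[i,4],'med',np.median(q,0).round(4),'z5/95',np.percentile(q[:,2],[5,95]).round(4),'rect',np.round(r[0],1),np.round(r[1],1),round(r[2],1))
        x,y=(150,150)
        cr=c['pixels']
        out[n]=(c,P,m)
    return out
if __name__=='__main__':
    o=meas(sys.argv[1])
    for n in o:
        c,P,m=o[n]
        a=cv2.cvtColor(c['pixels'],cv2.COLOR_RGB2BGR)
        x0,y0=(120,150) if n=='top' else (120,180)
        cv2.imwrite(f'pics/z_{n}_{sys.argv[1]}.png',cv2.resize(a[y0:y0+145,x0:x0+200],None,fx=4,fy=4,interpolation=cv2.INTER_CUBIC))
E
python3 meas.py 1
```

```text
Traceback (most recent call last):
  File "meas.py", line 22, in <module>
    o=meas(sys.argv[1])
  File "meas.py", line 6, in meas
    c=shot(n);save(c,f'{n}_{tag}.png');P=world(c)
                                         ~~~~~^^^
  File "h.py", line 9, in world
    return p@np.array(c['rotation']).T+np.array(c['origin'])
           ~^~~~~~~~~~~~~~~~~~~~~~~~~~
ValueError: matmul: Input operand 1 has a mismatch in its core dimension 0, with gufunc signature (n?,k),(k,m?)->(n?,m?) (size 4 is different from 3)
```

Rotation is a quaternion; I'll convert it.

```bash
sed -i "s/np.array(c\['rotation'\])/R_(c)/g" h.py
cat >> h.py <<'E'
from scipy.spatial.transform import Rotation
def R_(c): return Rotation.from_quat(c['rotation']).as_matrix()
E
python3 meas.py 1
```

```text
top px [269. 200.] 638 med [ 0.6397 -0.1608  0.0265] z5/95 [0.021  0.0317] rect [ 642.1 -160.9] [141.8  69.8] 14.8
top px [171. 261.] 962 med [0.5764 0.2197 0.024 ] z5/95 [0.0163 0.0401] rect [586.5 201.4] [140.4 136.2] 1.9
scene px [260. 207.] 471 med [ 0.6371 -0.1584  0.0262] z5/95 [0.0228 0.0298] rect [ 640.1 -160.7] [143.2  79.2] 16.4
scene px [177. 269.] 811 med [0.5754 0.2171 0.0232] z5/95 [0.018  0.0388] rect [583.4 197. ] [143.1 133.1] 2.0
```

View pics/z_top_1.png

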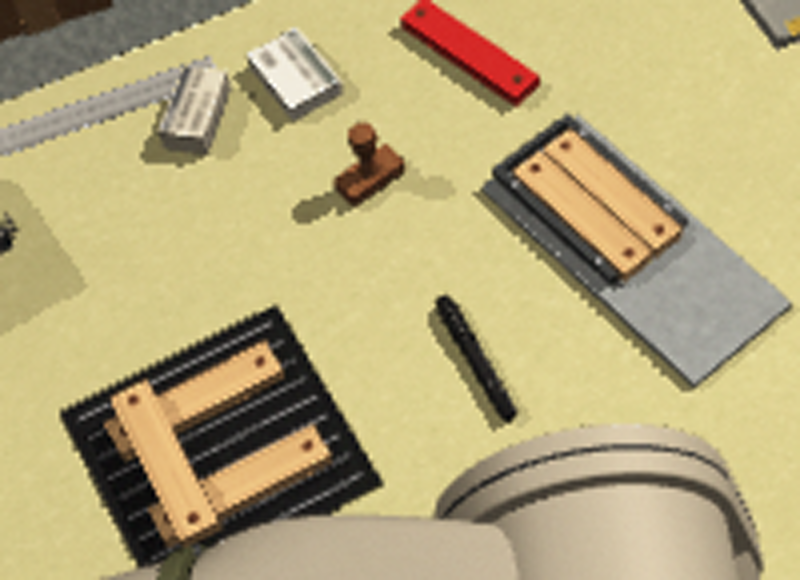

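View pics/z_scene_1.png

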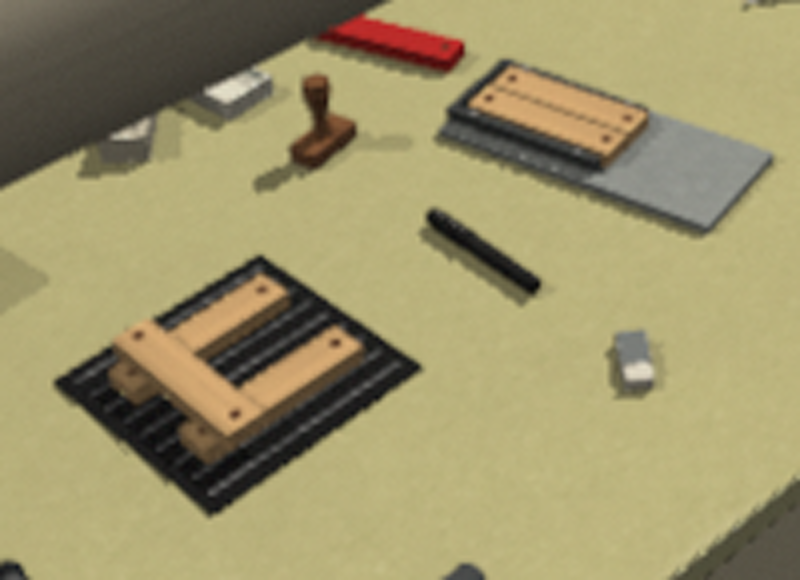

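Both views agree on the layout: slat e is at the left end of the pair, so mat +x points to picture left and the empty end faces the tray. The tray's bare floor faces the lower right. Next, refined axes from the top-face masks.

```bash
cat > fit.py <<'E'
from h import *
def topfit(c,P,m,h,lo,hi,box,tol=.004,name=''):
    # mask pixels whose depth is at this top height, re-cast on plane z=h
    x0,x1,y0,y1=box
    s=(m>0)&(abs(P[...,2]-h)<tol)&(P[...,0]>x0)&(P[...,0]<x1)&(P[...,1]>y0)&(P[...,1]<y1)
    k,l,st,ce=cv2.connectedComponentsWithStats(s.astype(np.uint8))
    for i in range(1,k):
        if st[i,4]<80: continue
        v,u=np.where(l==i)
        q=np.array([ray(c,a,b,h)[:2] for a,b in zip(u,v)])*1000
        r=cv2.minAreaRect(q.astype(np.float32))
        L=cv2.fitLine(q.astype(np.float32),cv2.DIST_L2,0,.01,.01).ravel()
        print(name,st[i,4],'mean',q.mean(0).round(1),'rect',np.round(r[0],1),np.round(r[1],1),round(r[2],1),'dir',round(np.degrees(np.arctan2(L[1],L[0])),1),'pz',np.median(P[l==i][:,2]).round(4))
E
python3 - <<'E'
from fit import *; from meas import meas
o=meas('2')
for n in o:
    c,P,m=o[n]
    topfit(c,P,m,.026,0,0,(.5,.8,-.3,-.05),.004,n+' pack')
    topfit(c,P,m,.020,0,0,(.45,.75,.08,.35),.005,n+' pair')
    topfit(c,P,m,.036,0,0,(.45,.75,.08,.35),.005,n+' e')
    # grey tray floor and black mat
    hsv=cv2.cvtColor(c['pixels'],cv2.COLOR_RGB2HSV);S,V=hsv[...,1].astype(int),hsv[...,2].astype(int)
    g=(S<40)&(V>80)&(V<200)&(abs(P[...,2]-.010)<.004)&(P[...,0]>.4)&(P[...,0]<.85)&(P[...,1]>-.3)&(P[...,1]<-.0)
    b=(V<70)&(abs(P[...,2]-.004)<.004)&(P[...,0]>.4)&(P[...,0]<.75)&(P[...,1]>.05)&(P[...,1]<.35)
    topfit(c,P,g.astype(np.uint8),.010,0,0,(.4,.9,-.4,.4),.01,n+' floor')
    topfit(c,P,b.astype(np.uint8),.004,0,0,(.4,.9,-.4,.4),.01,n+' mat')
    for nm,uv in(('marker',(238,240)),('stamp',(212,192))):
        if n=='top': print(nm,P[uv[1],uv[0]])
E
```

```text
top px [269. 200.] 641 med [ 0.6401 -0.1609  0.0266] z5/95 [0.0213 0.0317] rect [ 642.  -162.2] [140.5  71.7] 14.9
top px [171. 260.] 960 med [0.5774 0.2197 0.0235] z5/95 [0.0164 0.0395] rect [586.7 201.4] [140.  136.1] 2.0
scene px [259. 207.] 469 med [ 0.6379 -0.159   0.0265] z5/95 [0.0227 0.0296] rect [ 639.3 -160.7] [139.6  77.8] 14.3
scene px [177. 269.] 809 med [0.5761 0.2174 0.0232] z5/95 [0.0178 0.039 ] rect [583.6 198.1] [140.9 129.9] 1.6
top pack 483 mean [ 639.1 -159.8] rect [ 641.4 -160.7] [138.7  65.6] 14.1 dir 14.2 pz 0.0263
top pair 226 mean [635.  182.7] rect [635.7 182.3] [29.8 94.5] 2.3 dir -86.0 pz 0.0204
top pair 265 mean [549.4 180.2] rect [549.2 179.7] [31.2 95.8] 1.7 dir -87.4 pz 0.0203
top e 384 mean [584.2 245.3] rect [585.5 245.5] [138.1  30.8] 1.2 dir 1.3 pz 0.0362
top floor 911 mean [ 543.2 -181.7] rect [ 596.2 -171.2] [261.2 110.8] 14.2 dir 22.0 pz 0.0102
top mat 771 mean [592.5 161.5] rect [591.9 178.7] [187.3 139.1] 2.7 dir 6.0 pz 0.0042
top mat 349 mean [605.5 282.4] rect [602. 274.] [157.7  47.9] 2.4 dir 1.4 pz 0.0041
marker [ 0.55760692 -0.00348204  0.01615646]
stamp [ 0.76061903 -0.0063467   0.02665413]
scene pack 436 mean [ 638.8 -159.2] rect [ 640.5 -159.3] [136.9  65.9] 14.0 dir 14.0 pz 0.0265
scene pair 207 mean [632.8 182.9] rect [632.5 181.4] [32.8 88.3] 2.9 dir -86.0 pz 0.0207
scene pair 228 mean [546.5 179.9] rect [547.2 178.2] [30.8 88.8] 2.3 dir -88.5 pz 0.0205
scene e 360 mean [581.2 247.5] rect [583.4 247.3] [137.9  30. ] 1.5 dir 1.4 pz 0.0364
scene floor 754 mean [ 533.9 -177.1] rect [ 592.6 -169.4] [260.2 110.8] 14.3 dir 32.8 pz 0.0103
scene mat 1393 mean [570.9 214.1] rect [588.7 205.2] [188.7 189.1] 2.9 dir 85.7 pz 0.0045
```

The measurements match the given sizes: the pack is 139 x 66 mm with its top at 26 mm, the tray is 261 x 111 mm at 14.2°, and the mat is 189 mm square.

| Item | Position or direction (mm, deg) |
|---|---|
| Tray centre | about (594, -170.5) |
| Slat a | about (637, -143.5) |
| Mat centre | about (588.5, 203) |
| Mat x axis | about 92° |

I'll go above slat a with the fingers shut and the jaw axis along the tray.

```bash
python3 -m pendant '[[[2.7,-5,0],[0,0,-4.4],255],[[2.7,-5,0],[0,0,-4.4],255],[[2.7,-5,0],[0,0,-4.4],255],[[2.7,-5,0],[0,0,-4.4],255],[[2.7,-5,0],[0,0,-4.4],255],[[2.7,-5,0],[0,0,-4.4],255],[[2.7,-5,0],[0,0,-4.4],255],[[2.7,-5,0],[0,0,-4.4],255],[[2.7,-5,0],[0,0,-4.4],255],[[2.7,-5,0],[0,0,-4.4],255],[[2.7,-5,0],[0,0,-4.4],255],[[2.7,-5,0],[0,0,-4.4],255]]' 40
cat > st.py <<'E'
from h import *
def st():
    o=manip.get_obs();R=Rotation.from_quat(o['ee_rot']).as_matrix()
    print('t',round(o['clock'],2),'p',(o['position']*1000).round(1),'jaw',round(np.degrees(np.arctan2(R[1,0],R[0,0])),1),'zax',R[:,2].round(3),'F',o['ft_force'].round(1),'w',round(o['grip_width'],3),'j',o['joint_pos'].round(2))
if __name__=='__main__': st(); print(manip.tcp_to_tips)
E
python3 st.py
```

```text
clock: 1.85
position: [0.5755, -0.0422, 0.2269]
ee_rot: [0.994, 0.111, 0.003, -0.002]
ft_force: [1.0, -0.4, -0.6]
grip_width: -0.0
t 1.85 p [575.5 -42.2 226.9] jaw 12.7 zax [ 0.006  0.005 -1.   ] F [ 1.  -0.4 -0.6] w -0.0 j [-0.45  0.23  0.53  1.62 -0.13  1.31  0.32]
0.017
```

```bash
python3 -m pendant '[[[3.1,-5,-2],[0,0,1.5],255],[[3.05,-5,-4],[0,0,0],255],[[0,0,-5],[0,0,0],255],[[0,0,-4],[0,0,0],255],[[0,0,0],[0,0,0],255]]'; python3 st.py
python3 - <<'E'
from h import *
c=shot('scene');save(c,'s3.png');c=shot('top');save(c,'t3.png')
E
```

```text
clock: 2.48
position: [0.6346, -0.1434, 0.0789]
ee_rot: [0.993, 0.121, 0.004, -0.0]
ft_force: [0.2, -1.0, 0.3]
grip_width: 0.001
t 2.48 p [ 634.6 -143.4   78.9] jaw 13.9 zax [ 0.008  0.002 -1.   ] F [ 0.2 -1.   0.3] w 0.001 j [-0.24  0.54  0.53  1.58 -0.3   1.09  0.61]
0.017
```

View pics/s3.png

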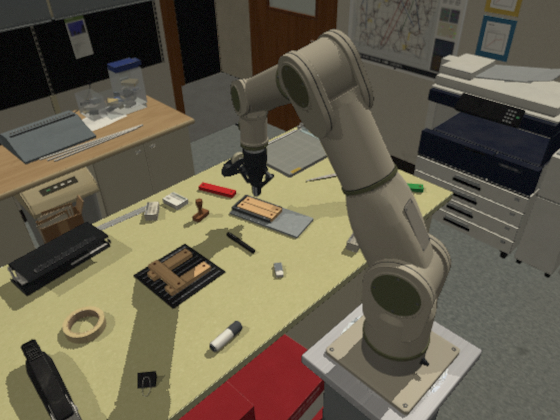

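The scene view shows the closed fingers above the pack near (257,195), and the whole mat is clear of the arm. Now I'll lower to just above slat a, then touch it.

```bash
python3 -m pendant '[[[0.1,0,-1.8],[0,0,0],255],[[0.1,0,-1.4],[0,0,0],255],[[0,0,0],[0,0,0],255]]'; python3 -m pendant '[[[0,0,-0.3],[0,0,0],255],[[0,0,-0.2],[0,0,0],255]]'; python3 st.py
```

```text
clock: 2.95
position: [0.6415, -0.143, 0.0529]
ee_rot: [0.992, 0.122, 0.01, 0.001]
ft_force: [0.7, -0.3, -0.7]
grip_width: -0.001
clock: 3.2
position: [0.642, -0.143, 0.0484]
ee_rot: [0.992, 0.122, 0.011, 0.001]
ft_force: [0.4, 0.6, -0.2]
grip_width: 0.004
t 3.2 p [ 642.  -143.    48.4] jaw 14.0 zax [ 0.021  0.001 -1.   ] F [ 0.4  0.6 -0.2] w 0.004 j [-0.23  0.58  0.51  1.6  -0.32  1.03  0.62]
0.017
```

```bash
python3 -m pendant '[[[-0.3,0,-0.2],[0,1.2,0],255],[[0,0,-0.2],[0,0,0],255]]';python3 st.py; python3 -m pendant '[[[0,0,-0.2],[0,0,0],255]]'; python3 st.py
```

```text
clock: 3.45
position: [0.639, -0.143, 0.0446]
ee_rot: [0.993, 0.122, -0.0, -0.001]
ft_force: [-0.3, 0.3, -0.5]
grip_width: 0.0
t 3.45 p [ 639.  -143.    44.6] jaw 14.0 zax [-0.001  0.001 -1.   ] F [-0.3  0.3 -0.5] w 0.0 j [-0.23  0.59  0.51  1.59 -0.32  1.05  0.62]
0.017
clock: 3.58
position: [0.639, -0.1431, 0.0424]
ee_rot: [0.993, 0.122, -0.0, -0.001]
ft_force: [0.0, -0.3, 0.2]
grip_width: 0.001
t 3.58 p [ 639.  -143.1   42.4] jaw 14.0 zax [-0.001  0.001 -1.   ] F [ 0.  -0.3  0.2] w 0.001 j [-0.23  0.59  0.51  1.59 -0.32  1.05  0.62]
0.017
```

```bash
python3 -m pendant '[[[0,0,-0.1],[0,0,0],255]]'; python3 -m pendant '[[[0,0,-0.1],[0,0,0],255]]';  python3 st.py
```

```text
clock: 3.7
position: [0.639, -0.1431, 0.0413]
ee_rot: [0.993, 0.122, -0.0, -0.001]
ft_force: [0.4, 0.2, 0.8]
grip_width: 0.002
clock: 3.82
position: [0.639, -0.1431, 0.0402]
ee_rot: [0.993, 0.122, -0.0, -0.001]
ft_force: [-0.3, -0.4, 0.0]
grip_width: 0.001
t 3.83 p [ 639.  -143.1   40.2] jaw 14.0 zax [-0.001  0.001 -1.   ] F [-0.3 -0.4  0. ] w 0.001 j [-0.22  0.6   0.51  1.59 -0.32  1.04  0.62]
0.017
```

```bash
python3 -m pendant '[[[0,0,-0.1],[0,0,0],255]]'|grep -E 'pos|ft'; python3 -m pendant '[[[0,0,-0.1],[0,0,0],255]]'|grep -E 'pos|ft';  python3 -m pendant '[[[0,0,-0.1],[0,0,0],255]]'|grep -E 'pos|ft'
```

```text
position: [0.639, -0.1431, 0.0392]
ft_force: [-0.2, 0.4, 0.2]
position: [0.639, -0.1431, 0.0381]
ft_force: [-0.3, 0.1, -0.0]
position: [0.639, -0.1432, 0.0371]
ft_force: [-0.7, -1.1, 0.5]
```

Run:
```python
from h import *
for n,(x,y) in(('scene',(200,140)),('top',(200,140))):
    c=shot(n);a=cv2.cvtColor(c['pixels'],cv2.COLOR_RGB2BGR)[y:y+110,x:x+140]
    cv2.imwrite(f'pics/q4_{n}.png',cv2.resize(a,None,fx=5,fy=5,interpolation=cv2.INTER_CUBIC))
```

```text
(no output)
```

View pics/q4_scene.png

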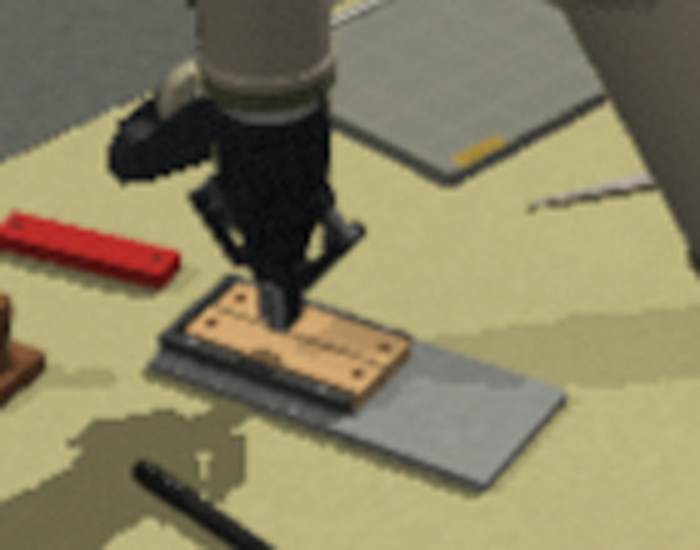

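View pics/q4_top.png

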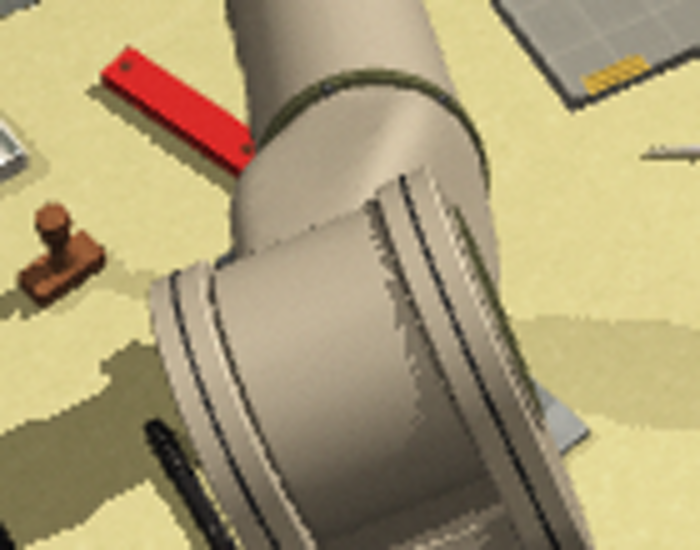

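Run:
```python
from h import *
c=shot('scene');R=R_(c);K=np.array(c['K'])
def proj(p):
    q=R.T@(np.array(p)-c['origin']);q=K@q;return (q[:2]/q[2]).round(1)
p=manip.get_obs()['position']
for d in(0,.005,.01,.017,.022):print(d,proj(p-[0,0,d]))
P=world(c)
print(P[203:209,252:262,2].round(3))
```

```text
0 [255.5 206.2]
0.005 [255.6 207.4]
0.01 [255.6 208.6]
0.017 [255.7 210.3]
0.022 [255.8 211.5]
[[0.055 0.058 0.061 0.06  0.062 0.056 0.062 0.053 0.024 0.027]
 [0.028 0.055 0.051 0.057 0.053 0.052 0.052 0.052 0.024 0.025]
 [0.029 0.052 0.047 0.05  0.048 0.053 0.039 0.027 0.027 0.027]
 [0.026 0.027 0.048 0.049 0.046 0.024 0.027 0.026 0.025 0.029]
 [0.025 0.029 0.029 0.023 0.022 0.027 0.02  0.022 0.022 0.029]
 [0.031 0.029 0.022 0.023 0.024 0.026 0.024 0.027 0.028 0.023]]
```

The picture puts the fingertips at about 40-45 mm, higher than the TCP minus 17 mm. So I'll go by contact force and keep stepping down.

```bash
python3 -m pendant '[[[0,0,-0.2],[0,0,0],255]]'|grep -E 'pos|ft'; python3 -m pendant '[[[0,0,-0.2],[0,0,0],255]]'|grep -E 'pos|ft';  python3 -m pendant '[[[0,0,-0.1],[0,0,0],255]]'|grep -E 'pos|ft';python3 -m pendant '[[[0,0,-0.1],[0,0,0],255]]'|grep -E 'pos|ft';python3 -m pendant '[[[0,0,-0.1],[0,0,0],255]]'|grep -E 'pos|ft'
python3 - <<'E'
from h import *
n,(x,y)='scene',(200,140)
c=shot(n);a=cv2.cvtColor(c['pixels'],cv2.COLOR_RGB2BGR)[y:y+110,x:x+140]
cv2.imwrite(f'pics/q5_{n}.png',cv2.resize(a,None,fx=5,fy=5,interpolation=cv2.INTER_CUBIC))
E
```

```text
position: [0.6391, -0.1432, 0.0352]
ft_force: [-0.6, -0.2, 0.2]
position: [0.6391, -0.1431, 0.0331]
ft_force: [0.2, -0.5, 0.8]
position: [0.639, -0.1431, 0.0318]
ft_force: [-0.6, 0.8, -0.8]
position: [0.639, -0.1432, 0.0307]
ft_force: [0.4, 0.4, -0.2]
position: [0.639, -0.1431, 0.0297]
ft_force: [-0.5, 0.6, -0.5]
```

View pics/q5_scene.png

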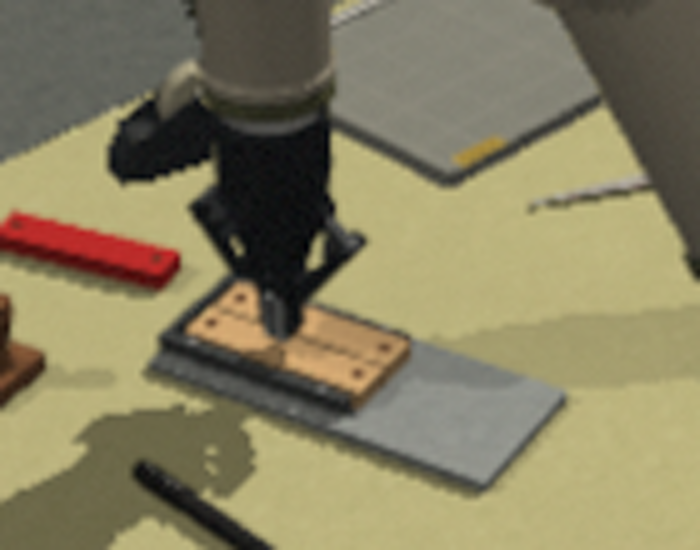

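Still above the slat: the tip is at crop (280,340) and its shadow at (275,358). Continuing in small steps.

```bash
for i in 1; do :; done; python3 -m pendant '[[[0,0,-0.15],[0,0,0],255]]'|grep -E 'pos|ft'; python3 -m pendant '[[[0,0,-0.1],[0,0,0],255]]'|grep -E 'pos|ft';  python3 -m pendant '[[[0,0,-0.1],[0,0,0],255]]'|grep -E 'pos|ft';python3 -m pendant '[[[0,0,-0.1],[0,0,0],255]]'|grep -E 'pos|ft'; python3 -m pendant '[[[0,0,-0.1],[0,0,0],255]]'|grep -E 'pos|ft'
```

```text
position: [0.639, -0.1431, 0.028]
ft_force: [-0.3, 0.2, 0.6]
position: [0.639, -0.1431, 0.0269]
ft_force: [-0.3, -0.6, -0.5]
position: [0.639, -0.1431, 0.0259]
ft_force: [-0.0, -0.1, -1.1]
position: [0.639, -0.1431, 0.0248]
ft_force: [-0.2, -0.7, 0.7]
position: [0.639, -0.1431, 0.0237]
ft_force: [-1.0, -0.7, 0.3]
```

```bash
python3 -m pendant '[[[0,0,-0.1],[0,0,0],255]]'|grep -E 'pos|ft'
python3 - <<'E'
from h import *
n,(x,y)='scene',(225,170)
c=shot(n);a=cv2.cvtColor(c['pixels'],cv2.COLOR_RGB2BGR)[y:y+60,x:x+80]
cv2.imwrite(f'pics/q6_{n}.png',cv2.resize(a,None,fx=9,fy=9,interpolation=cv2.INTER_CUBIC))
P=world(c);print(P[203:214,251:262,2].round(3))
E
```

```text
position: [0.639, -0.1431, 0.0227]
ft_force: [-0.4, -0.2, 0.3]
[[0.053 0.058 0.057 0.06  0.058 0.061 0.061 0.062 0.056 0.055 0.026]
 [0.029 0.049 0.055 0.057 0.057 0.054 0.056 0.054 0.052 0.046 0.03 ]
 [0.025 0.042 0.052 0.05  0.055 0.048 0.047 0.051 0.046 0.046 0.026]
 [0.032 0.039 0.044 0.047 0.046 0.047 0.047 0.047 0.039 0.037 0.027]
 [0.024 0.034 0.037 0.043 0.044 0.044 0.042 0.046 0.04  0.026 0.025]
 [0.025 0.028 0.035 0.035 0.962 0.038 0.036 0.04  0.026 0.026 0.027]
 [0.029 0.962 0.032 0.033 0.035 0.033 0.031 0.025 0.023 0.025 0.023]
 [0.024 0.027 0.029 0.028 0.028 0.03  0.02  0.029 0.027 0.026 0.027]
 [0.026 0.029 0.024 0.023 0.027 0.029 0.03  0.025 0.028 0.022 0.027]
 [0.021 0.025 0.028 0.024 0.028 0.031 0.028 0.027 0.024 0.028 0.026]
 [0.025 0.022 0.019 0.025 0.026 0.026 0.024 0.024 0.027 0.03  0.03 ]]
```

View pics/q6_scene.png

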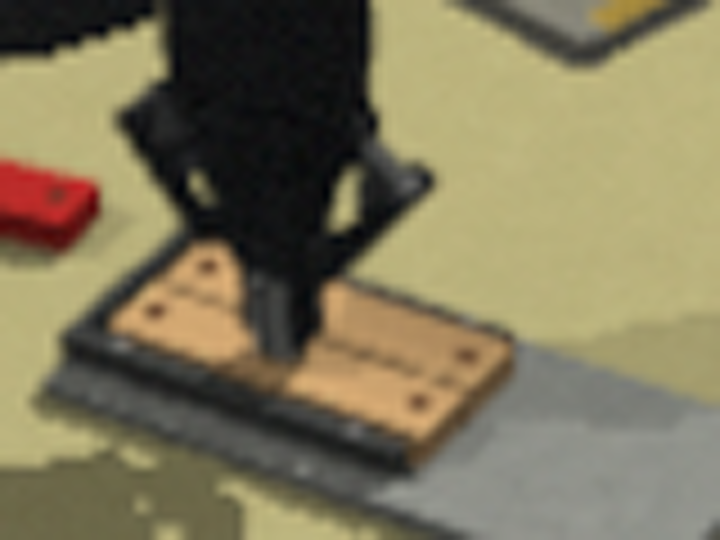

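Run:
```python
from h import *
c=shot('scene');R=R_(c);K=np.array(c['K'])
t=np.radians(14.2);ex=np.array([np.cos(t),np.sin(t)]);ey=np.array([-ex[1],ex[0]])
for u,v in((253.5,208.5),(256,209.7),(260,206)):
  for h in(.026,.032):
    q=ray(c,u,v,h);print(u,v,h,q.round(4),'tray xy',((q[:2]-[.5944,-.1705])@np.stack([ex,ey],1)*1000).round(1))
p=manip.get_obs()['position'];print('tcp tray',((p[:2]-[.5944,-.1705])@np.stack([ex,ey],1)*1000).round(1))
# seam by pixel
for u,v in((225+180/9,170+290/9),(225+450/9,170+380/9)):
    q=ray(c,u,v,.026);print('seam',((q[:2]-[.5944,-.1705])@np.stack([ex,ey],1)*1000).round(1))
```

```text
253.5 208.5 0.026 [ 0.6459 -0.1397  0.026 ] tray xy [57.5 17.2]
253.5 208.5 0.032 [ 0.6396 -0.1344  0.032 ] tray xy [52.7 23.9]
256 209.7 0.026 [ 0.6349 -0.1409  0.026 ] tray xy [46.5 18.7]
256 209.7 0.032 [ 0.6287 -0.1356  0.032 ] tray xy [41.8 25.4]
260 206 0.026 [ 0.6408 -0.1645  0.026 ] tray xy [46.4 -5.6]
260 206 0.032 [ 0.6345 -0.1591  0.032 ] tray xy [41.7  1.3]
tcp tray [49.9 15.6]
seam [102.8   1.5]
seam [-15.8  -0.9]
```

The fingertip sits at tray y ≈ 15, over slat a as wanted, but several mm above it. The true tip height is offset from what the TCP reading implies, so I'll continue to contact.

```bash
python3 -m pendant '[[[0,0,-0.15],[0,0,0],255]]'|grep -E 'pos|ft'; python3 -m pendant '[[[0,0,-0.1],[0,0,0],255]]'|grep -E 'pos|ft';  python3 -m pendant '[[[0,0,-0.1],[0,0,0],255]]'|grep -E 'pos|ft';python3 -m pendant '[[[0,0,-0.1],[0,0,0],255]]'|grep -E 'pos|ft'
```

```text
position: [0.639, -0.1431, 0.0211]
ft_force: [0.4, -0.4, -0.0]
position: [0.6392, -0.1432, 0.0206]
ft_force: [-3.5, 0.0, 10.7]
position: [0.6395, -0.1433, 0.0206]
ft_force: [-4.6, 1.0, 12.0]
position: [0.6399, -0.1435, 0.0206]
ft_force: [-3.3, 1.2, 8.6]
```

```bash
python3 st.py
```

```text
t 6.38 p [ 639.9 -143.5   20.6] jaw 14.0 zax [ 0.001  0.002 -1.   ] F [-3.3  1.2  8.6] w -0.002 j [-0.22  0.62  0.5   1.6  -0.34  1.01  0.63]
0.017
```

Contact at TCP z = 20.6 mm with about 10 N per 1 mm of downward command. Now I'll draw along (-0.97, -0.245).

```bash
python3 -m pendant '[[[-0.3,-0.08,-0.12],[0,0,0],255],[[-0.5,-0.12,-0.12],[0,0,0],255],[[-0.5,-0.12,-0.12],[0,0,0],255]]'; python3 st.py;  python3 - <<'E'
from h import *
n,(x,y)='scene',(225,170)
c=shot(n);a=cv2.cvtColor(c['pixels'],cv2.COLOR_RGB2BGR)[y:y+75,x:x+100]
cv2.imwrite(f'pics/q7_{n}.png',cv2.resize(a,None,fx=7,fy=7,interpolation=cv2.INTER_CUBIC))
E
```

```text
clock: 6.75
position: [0.6313, -0.1464, 0.0206]
ee_rot: [0.992, 0.122, 0.006, 0.0]
ft_force: [1.2, 0.5, 6.0]
grip_width: 0.002
t 6.75 p [ 631.3 -146.4   20.6] jaw 14.1 zax [ 0.011  0.001 -1.   ] F [1.2 0.5 6. ] w 0.002 j [-0.22  0.6   0.5   1.63 -0.34  0.99  0.64]
0.017
```

View pics/q7_scene.png

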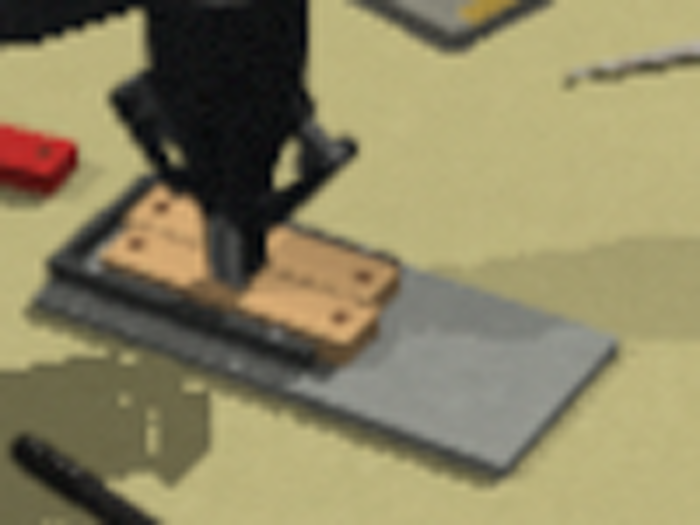

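Slat a follows, its front end now past b's at crop (350,345). I'll continue with a little more pressure and a small tilt correction.

```bash
python3 -m pendant '[[[-0.6,-0.15,-0.15],[0,0.3,0],255],[[-0.8,-0.2,-0.15],[0,0.3,0],255],[[-0.8,-0.2,-0.15],[0,0.1,0],255],[[-0.8,-0.2,-0.15],[0,0.1,0],255]]'; python3 st.py
```

```text
clock: 7.3
position: [0.6082, -0.1537, 0.0206]
ee_rot: [0.992, 0.123, 0.007, 0.0]
ft_force: [2.2, 1.3, 7.1]
grip_width: -0.004
t 7.3 p [ 608.2 -153.7   20.6] jaw 14.2 zax [ 0.013  0.001 -1.   ] F [2.2 1.3 7.1] w -0.004 j [-0.22  0.56  0.51  1.69 -0.33  0.96  0.66]
0.017
```

```bash
python3 -m pendant '[[[-0.9,-0.19,-0.18],[0,0.5,0],255],[[-0.9,-0.19,-0.18],[0,0.4,0],255],[[-0.9,-0.19,-0.18],[0,0.3,0],255],[[-0.9,-0.19,-0.18],[0,0.3,0],255],[[-0.9,-0.19,-0.18],[0,0.3,0],255],[[-0.9,-0.19,-0.18],[0,0.3,0],255]]'; python3 st.py
python3 - <<'E'
from h import *
n,(x,y)='scene',(225,170)
c=shot(n);a=cv2.cvtColor(c['pixels'],cv2.COLOR_RGB2BGR)[y:y+75,x:x+100]
cv2.imwrite(f'pics/q8_{n}.png',cv2.resize(a,None,fx=7,fy=7,interpolation=cv2.INTER_CUBIC))
E
```

```text
clock: 8.05
position: [0.5676, -0.1649, 0.0206]
ee_rot: [0.992, 0.125, 0.003, 0.001]
ft_force: [2.8, 0.8, 9.3]
grip_width: 0.002
t 8.05 p [ 567.6 -164.9   20.6] jaw 14.3 zax [ 0.006 -0.001 -1.   ] F [2.8 0.8 9.3] w 0.002 j [-0.22  0.49  0.53  1.79 -0.3   0.93  0.69]
0.017
```

View pics/q8_scene.png

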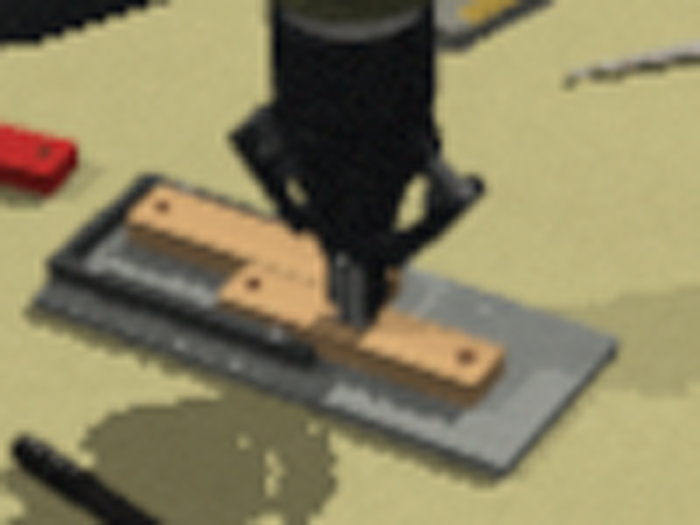

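Slat a (crop 220–500) slides straight and b stays put. About 28 mm more.

```bash
python3 -m pendant '[[[-0.9,-0.2,-0.18],[0,0.3,0],255],[[-0.9,-0.2,-0.18],[0,0.3,0],255],[[-0.9,-0.2,-0.18],[0,0.3,0],255],[[-0.9,-0.2,-0.16],[0,0.3,0],255],[[0,0,-0.05],[0,0,0],255]]'; python3 st.py
```

```text
clock: 8.72
position: [0.5406, -0.1727, 0.0207]
ee_rot: [0.992, 0.126, 0.003, 0.001]
ft_force: [0.5, 0.5, -0.2]
grip_width: -0.002
t 8.72 p [ 540.6 -172.7   20.7] jaw 14.5 zax [ 0.006 -0.001 -1.   ] F [ 0.5  0.5 -0.2] w -0.002 j [-0.21  0.45  0.54  1.85 -0.29  0.91  0.71]
0.017
```

Travel is 103 mm. Now I'll lift, turn the jaws to -76°, open, and look.

```bash
python3 -m pendant '[[[0,0,2],[0,0,0],255],[[0,0,3],[0,0,-10.5],255],[[0,0,2],[0,0,-10.5],100],[[0,0,0],[0,0,-10.5],100],[[0,0,0],[0,0,-10.5],100],[[0,0,0],[0,0,-10.5],100],[[0,0,0],[0,0,-10.5],100],[[0,0,0],[0,0,-10.5],100],[[0,0,0],[0,0,-10.5],100],[[0,0,0],[0,0,-6],100]]'; python3 st.py
python3 - <<'E'
from fit import *; from meas import meas
o=meas('9')
for n in o:
    c,P,m=o[n]
    topfit(c,P,m,.026,0,0,(.4,.8,-.3,-.05),.005,n+' tray')
E
```

```text
clock: 9.98
position: [0.5423, -0.1733, 0.1041]
ee_rot: [0.778, -0.628, 0.005, 0.001]
ft_force: [-0.6, -0.9, 0.2]
grip_width: 0.605
t 9.97 p [ 542.3 -173.3  104.1] jaw -77.8 zax [ 0.006 -0.008 -1.   ] F [-0.6 -0.9  0.2] w 0.605 j [-0.51  0.42  0.91  1.8  -0.37  1.09 -0.83]
0.017
top px [165. 255.] 604 med [0.6245 0.2343 0.0322] z5/95 [0.0166 0.0403] rect [598.4 196.3] [143.5 138.7] 11.2
top px [185. 268.] 122 med [0.5447 0.186  0.0203] z5/95 [0.015  0.0249] rect [545.8 174.4] [84.5 23.5] 89.2
scene px [274. 212.] 486 med [ 0.5868 -0.1743  0.0263] z5/95 [0.0223 0.0299] rect [ 591.  -176.9] [247.2  70.2] 10.2
scene px [168. 263.] 400 med [0.6264 0.2204 0.0238] z5/95 [0.0177 0.0391] rect [615.6 200. ] [ 78.6 127.8] 2.1
scene tray 468 mean [ 587.2 -174.2] rect [ 589.8 -174. ] [241.7  64.2] 13.2 dir 3.0 pz 0.0263
```

View pics/scene_9.png

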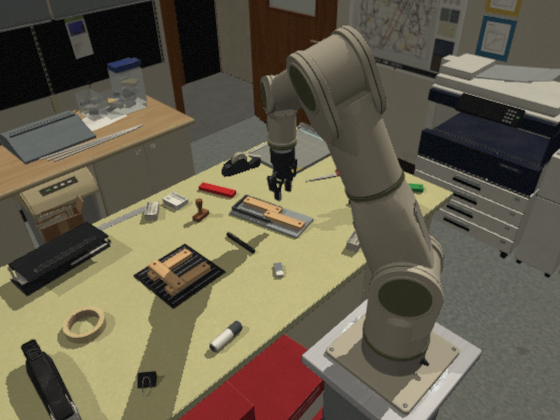

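View pics/top_9.png

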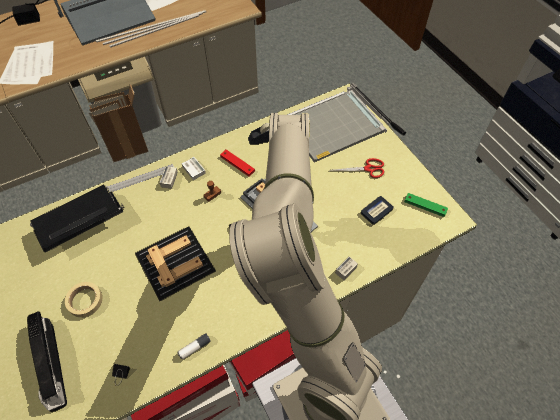

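The scene view shows a drawn out at (280,215) with b still in the cheeks at (262,206), and the gripper above a. I'll separate a from b by tray coordinates.

Run:
```python
from fit import *; from meas import meas
o=meas('10')
c,P,m=o['scene']
t=np.radians(14.2);B=np.stack([[np.cos(t),np.sin(t)],[-np.sin(t),np.cos(t)]],1)
s=(m>0)&(abs(P[...,2]-.026)<.006)&(P[...,1]<-.05)
v,u=np.where(s);q=np.array([ray(c,a,b,.026)[:2] for a,b in zip(u,v)]);T=(q-[.5944,-.1705])@B*1000
for x in range(-140,130,15):
    k=(T[:,0]>=x)&(T[:,0]<x+15)
    if k.any(): print(x,k.sum(),np.percentile(T[k,1],[2,98]).round(1))
a=T[(T[:,0]<-28)];print('a',a.min(0).round(1),a.mean(0).round(1))
r=cv2.minAreaRect(a.astype(np.float32));print(r, 'max x',T[T[:,1]>8].max(0).round(1))
a=cv2.cvtColor(c['pixels'],cv2.COLOR_RGB2BGR)[170:245,225:325]
cv2.imwrite('pics/q10.png',cv2.resize(a,None,fx=7,fy=7,interpolation=cv2.INTER_CUBIC))
for n in o:
    c,P,m=o[n]
    V=cv2.cvtColor(c['pixels'],cv2.COLOR_RGB2HSV)[...,2]
    mm=((V<75)|(m>0))&(P[...,2]>0.001)&(P[...,2]<.05)&(P[...,0]>.45)&(P[...,0]<.75)&(P[...,1]>.05)&(P[...,1]<.35)
    b=(V<75)&(P[...,2]<.012)
    k,l,st,ce=cv2.connectedComponentsWithStats((b&mm).astype(np.uint8))
    pts=[]
    for i in range(1,k):
        if st[i,4]>40:
            vv,uu=np.where(l==i);pts+=[ray(c,x,y,.004)[:2]*1000 for x,y in zip(uu,vv)]
    print(n,'mat',cv2.minAreaRect(np.array(pts,np.float32)))
    topfit(c,P,m,.020,0,0,(.45,.75,.08,.35),.005,n+' pair')
    topfit(c,P,m,.036,0,0,(.45,.75,.08,.35),.005,n+' e')
```

```text
top px [165. 255.] 608 med [0.6242 0.2346 0.0326] z5/95 [0.017  0.0404] rect [585.4 207.4] [139.2 140.5] 87.0
top px [185. 268.] 123 med [0.5451 0.1862 0.0209] z5/95 [0.0161 0.0249] rect [547.4 174.8] [31.2 85. ] 2.9
scene px [274. 212.] 485 med [ 0.5859 -0.1744  0.0265] z5/95 [0.0221 0.03  ] rect [ 589.8 -174.4] [245.8  68.7] 6.4
scene px [168. 263.] 400 med [0.6267 0.2203 0.0239] z5/95 [0.0176 0.0389] rect [616.1 200. ] [ 77.  128.5] 2.5
-140 2 [14.3 20.2]
-125 25 [-2.5 25.9]
-110 28 [-1.3 26.2]
-95 26 [-1.8 27.4]
-80 29 [-0.7 27. ]
-65 25 [-0.4 27.6]
-50 30 [-0.8 28.6]
-35 30 [-27.2  26.8]
-20 49 [-32.6  27.8]
-5 48 [-33.9  26.9]
10 33 [-32.7  22.5]
25 25 [-32.9  -3.4]
40 25 [-34.4  -2.3]
55 26 [-34.2  -2.8]
70 25 [-34.   -2.5]
85 25 [-33.9  -3.1]
100 22 [-33.8  -3.4]
a [-125.9   -2.6] [-76.9  13.1]
((-77.53683471679688, 13.195330619812012), (96.74553680419922, 29.616046905517578), 1.1706562042236328) max x [13.7 28.8]
top mat ((589.623046875, 202.53904724121094), (189.12466430664062, 190.69676208496094), 2.835568428039551)
top pair 223 mean [635.  182.3] rect [634.3 182.3] [30.9 95.1] 4.2 dir -86.4 pz 0.0202
top pair 116 mean [545.8 182.6] rect [549.4 174.7] [28.1 84.7] 1.4 dir 87.7 pz 0.0207
top e 312 mean [592.4 244.8] rect [586.7 245.6] [137.7  30.9] 1.2 dir 2.9 pz 0.0364
scene mat ((587.3746948242188, 205.0392608642578), (191.27923583984375, 189.9733428955078), 2.8467698097229004)
scene pair 208 mean [632.7 182.4] rect [632.5 181.4] [32.8 88.3] 2.9 dir -86.3 pz 0.0205
scene e 182 mean [615.  248.6] rect [614.6 248.1] [75.6 30. ] 1.5 dir -1.0 pz 0.0363
```

View pics/q10.png

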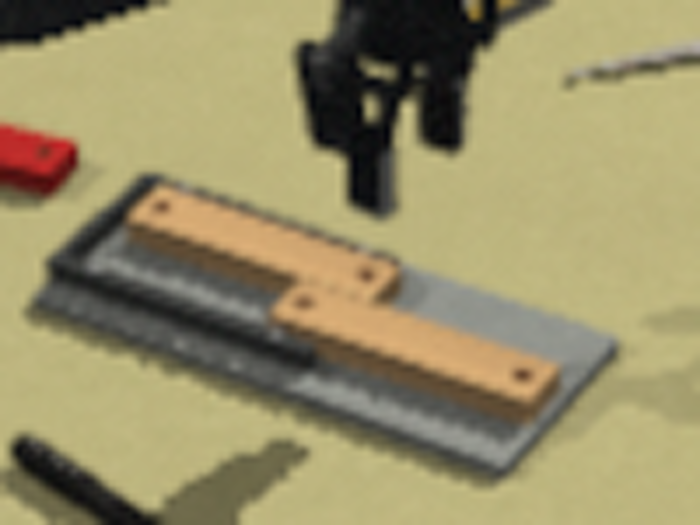

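Slat a's centre is near (538,-172) at about 15°. I need the tip height at this opening, so I'll read depth at the finger ends.

Run:
```python
from h import *
c=shot('scene');P=world(c)
V=cv2.cvtColor(c['pixels'],cv2.COLOR_RGB2HSV)[...,2]
z=P[...,2]
sub=(V<80)&(z>.05)&(z<.3)
for u in range(268,294,1):
    v=np.where(sub[175:205,u])[0]
    if len(v): vv=175+v.max(); print(u,vv,P[vv-1,u].round(3),P[vv,u].round(3))
```

```text
268 183 [ 0.529 -0.103  0.201] [ 0.537 -0.11   0.191]
269 188 [ 0.537 -0.114  0.175] [ 0.533 -0.11   0.175]
270 190 [ 0.538 -0.118  0.165] [ 0.536 -0.116  0.164]
271 190 [ 0.531 -0.116  0.169] [ 0.53  -0.115  0.167]
272 190 [ 0.531 -0.12   0.168] [ 0.528 -0.117  0.167]
273 191 [ 0.524 -0.118  0.168] [ 0.528 -0.121  0.161]
274 191 [ 0.517 -0.115  0.173] [ 0.518 -0.116  0.168]
275 198 [ 0.538 -0.138  0.126] [ 0.533 -0.133  0.127]
276 199 [ 0.531 -0.136  0.127] [ 0.529 -0.133  0.125]
277 199 [ 0.528 -0.137  0.127] [ 0.528 -0.137  0.124]
278 200 [ 0.526 -0.14   0.123] [ 0.524 -0.137  0.122]
279 200 [ 0.53  -0.147  0.118] [ 0.526 -0.143  0.118]
280 199 [ 0.526 -0.148  0.123] [ 0.523 -0.144  0.123]
281 186 [ 0.522 -0.149  0.172] [ 0.523 -0.151  0.167]
282 183 [ 0.518 -0.149  0.185] [ 0.519 -0.151  0.18 ]
283 183 [ 0.519 -0.155  0.182] [ 0.519 -0.155  0.178]
284 183 [ 0.553 -0.193  0.149] [ 0.556 -0.195  0.142]
285 189 [ 0.553 -0.197  0.124] [ 0.549 -0.193  0.124]
286 190 [ 0.549 -0.197  0.122] [ 0.549 -0.197  0.118]
287 190 [ 0.542 -0.195  0.126] [ 0.545 -0.198  0.119]
288 190 [ 0.54  -0.197  0.126] [ 0.54  -0.197  0.122]
289 191 [ 0.538 -0.2    0.122] [ 0.537 -0.199  0.119]
290 190 [ 0.535 -0.201  0.127] [ 0.535 -0.202  0.122]
291 181 [ 0.534 -0.204  0.159] [ 0.533 -0.204  0.156]
292 179 [ 0.539 -0.215  0.159] [ 0.536 -0.211  0.159]
293 176 [ 0.539 -0.219  0.169] [ 0.54  -0.22   0.164]
```

Tips are about 14 mm above the reported TCP at this opening, against 5.6 mm when shut. So the grasp is at reported z ≈ 4-5 mm. Align and descend.

```bash
python3 -m pendant '[[[-0.45,0.1,-2.5],[-0.4,0.3,2.5],100],[[0,0,-2.5],[0,0,0],100],[[0,0,-1.5],[0,0,0],100],[[0,0,0],[0,0,0],100]]'; python3 st.py
```

```text
clock: 10.72
position: [0.5382, -0.1724, 0.038]
ee_rot: [0.796, -0.605, 0.005, 0.005]
ft_force: [-0.0, -0.1, 0.1]
grip_width: 0.608
t 10.72 p [ 538.2 -172.4   38. ] jaw -74.4 zax [ 0.003 -0.014 -1.   ] F [-0.  -0.1  0.1] w 0.608 j [-0.46  0.5   0.84  1.86 -0.43  0.97 -0.73]
0.017
```

```bash
python3 -m pendant '[[[0,0,-1.5],[0.8,0.2,0],100],[[0,0,-1],[0,0,0],100],[[0,0,-0.6],[0,0,0],100],[[0,0,0],[0,0,0],100]]'; python3 st.py
python3 - <<'E'
from h import *
c=shot('scene')
a=cv2.cvtColor(c['pixels'],cv2.COLOR_RGB2BGR)[170:245,225:325]
cv2.imwrite('pics/q11.png',cv2.resize(a,None,fx=7,fy=7,interpolation=cv2.INTER_CUBIC))
E
```

```text
clock: 11.22
position: [0.5391, -0.1729, 0.0063]
ee_rot: [0.796, -0.605, 0.0, -0.001]
ft_force: [-0.5, 0.9, -0.1]
grip_width: 0.607
t 11.22 p [ 539.1 -172.9    6.3] jaw -74.4 zax [ 0.001  0.001 -1.   ] F [-0.5  0.9 -0.1] w 0.607 j [-0.41  0.55  0.79  1.87 -0.49  0.93 -0.69]
0.017
```

View pics/q11.png

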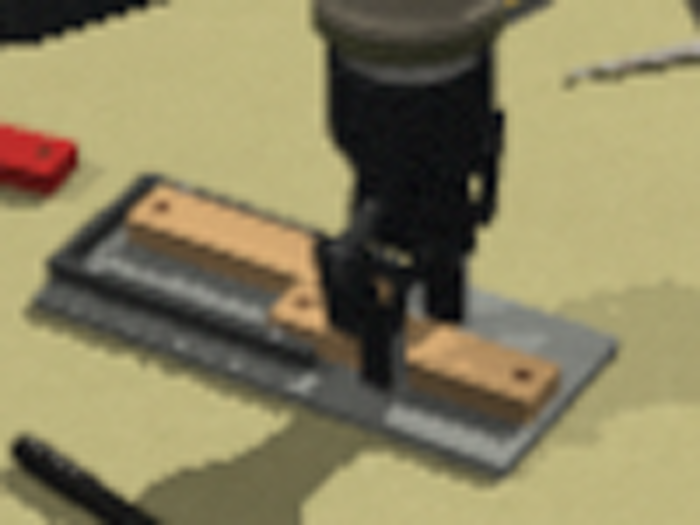

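The fingers straddle a, the near one at crop (380,350) on the +y side and the far one at (450,290). I'll close with 30 N.

```bash
python3 -m pendant '[[[0,0,0],[0,0,0],140],[[0,0,0],[0,0,0],160],[[0,0,0],[0,0,0],200],[[0,0,0],[0,0,0],255],[[0,0,0],[0,0,0],255]]' 30; python3 st.py
```

```text
clock: 11.9
position: [0.5397, -0.1725, 0.0072]
ee_rot: [0.797, -0.604, 0.0, -0.001]
ft_force: [-0.1, 0.7, 0.1]
grip_width: 0.365
t 11.9 p [ 539.7 -172.5    7.2] jaw -74.4 zax [ 0.002  0.001 -1.   ] F [-0.1  0.7  0.1] w 0.365 j [-0.41  0.55  0.79  1.87 -0.49  0.93 -0.69]
0.017
```

Gripped at 31 mm opening. Lift a little and check.

```bash
python3 -m pendant '[[[0,0,0.5],[0,0,0],255],[[0,0,1.5],[0,0,0],255],[[0,0,3],[0,0,0],255],[[0,0,3],[0,0,0],255],[[0,0,0],[0,0,0],255]]' 40; python3 st.py
python3 - <<'E'
from h import *
c=shot('scene')
a=cv2.cvtColor(c['pixels'],cv2.COLOR_RGB2BGR)[150:240,225:345]
cv2.imwrite('pics/q12.png',cv2.resize(a,None,fx=6,fy=6,interpolation=cv2.INTER_CUBIC))
E
```

```text
clock: 12.52
position: [0.5399, -0.1736, 0.093]
ee_rot: [0.796, -0.605, 0.001, -0.001]
ft_force: [0.8, 1.1, -0.3]
grip_width: 0.362
t 12.53 p [ 539.9 -173.6   93. ] jaw -74.5 zax [ 0.004  0.    -1.   ] F [ 0.8  1.1 -0.3] w 0.362 j [-0.49  0.43  0.89  1.81 -0.38  1.07 -0.76]
0.017
```

View pics/q12.png

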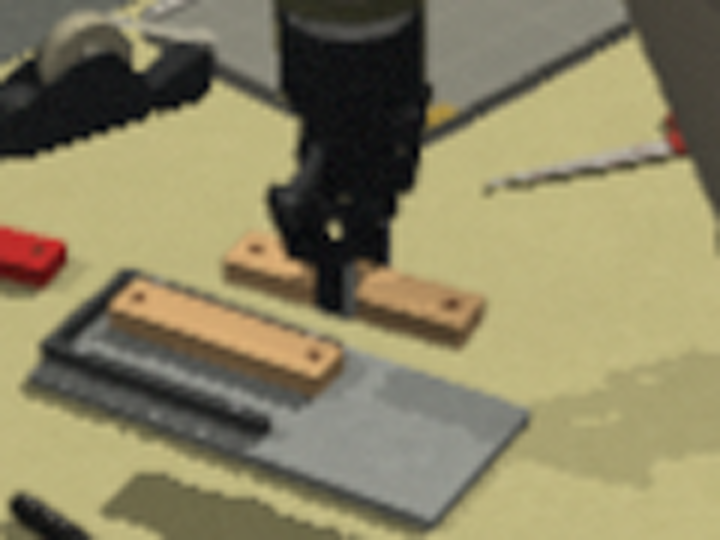

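Slat a is held level, plugs at crop (257,248) and (452,304). I'll cast the plug rays at top height 0.112 to find the hold offset.

Run:
```python
from h import *
c=shot('scene');o=manip.get_obs()['position']
p=ray(c,225+257/6-.5+.08,150+248/6-.4,.112);q=ray(c,225+452/6-.4,150+304/6-.4,.112)
print((p*1000).round(1),(q*1000).round(1),'mid',((p+q)*500).round(1),'len',np.linalg.norm(p-q)*1000,'ang',np.degrees(np.arctan2(*(p-q)[[1,0]])),'tcp',o.round(4))
```

```text
[ 594.3 -158.6  112. ] [ 484.1 -193.2  112. ] mid [ 539.2 -175.9  112. ] len 115.45331354102433 ang 17.404533472021317 tcp [ 0.5386 -0.1729  0.0906]
```

```bash
python3 -m pendant '[[[0.3,2,0],[0,0,-1],255],[[0.7,4,0],[0,0,-2],255],[[0.8,5,0],[0,0,-2],255],[[0.8,5,0],[0,0,-2],255],[[0.8,5,0],[0,0,-2],255],[[0.7,5,0],[0,0,-2],255],[[0.6,4,0],[0,0,-2],255],[[0.3,2,0],[0,0,0],255],[[0,0,0],[0,0,0],255]]'; python3 st.py
```

```text
clock: 13.75
position: [0.5832, 0.1549, 0.0838]
ee_rot: [0.719, -0.695, -0.003, 0.005]
ft_force: [0.6, 0.0, -0.5]
grip_width: 0.366
t 13.75 p [583.2 154.9  83.8] jaw -88.0 zax [-0.01  -0.003 -1.   ] F [ 0.6  0.  -0.5] w 0.366 j [-0.98  0.53  0.85  1.71 -0.44  1.11 -1.54]
0.017
```

```bash
python3 -m pendant '[[[0.7,0.4,-1],[0.2,-0.6,0.3],255],[[0,0,-1],[0,0,0],255],[[0,0,0],[0,0,0],255]]'; python3 st.py
python3 - <<'E'
from h import *
for n,(x,y) in(('scene',(130,190)),('top',(125,200))):
    c=shot(n);a=cv2.cvtColor(c['pixels'],cv2.COLOR_RGB2BGR)[y:y+105,x:x+140]
    cv2.imwrite(f'pics/q13_{n}.png',cv2.resize(a,None,fx=5,fy=5,interpolation=cv2.INTER_CUBIC))
E
```

```text
clock: 14.12
position: [0.5905, 0.1535, 0.0619]
ee_rot: [0.719, -0.695, 0.0, 0.0]
ft_force: [0.7, 0.8, -0.3]
grip_width: 0.362
t 14.12 p [590.5 153.5  61.9] jaw -88.0 zax [ 0.    -0.001 -1.   ] F [ 0.7  0.8 -0.3] w 0.362 j [-0.96  0.57  0.83  1.71 -0.47  1.07 -1.52]
0.017
```

View pics/q13_scene.png

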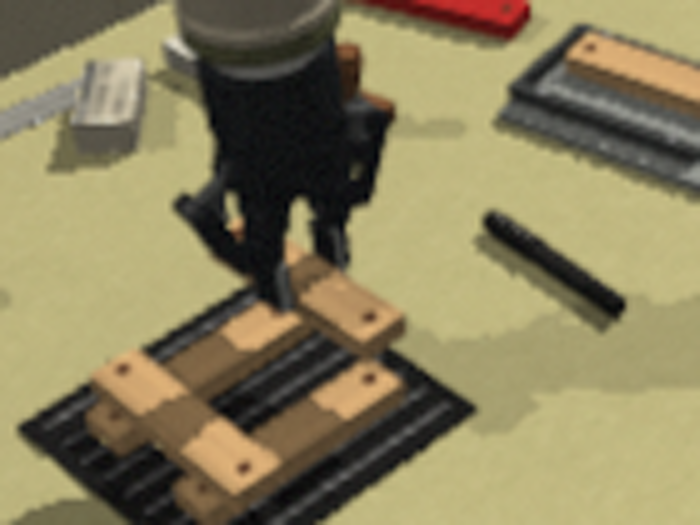

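View pics/q13_top.png

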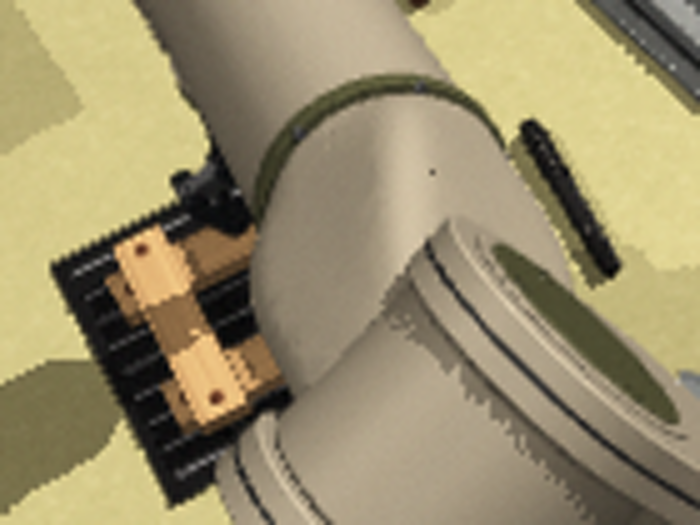

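Slat a is square over the pair's empty end, near end at scene crop (370,320), with the tower undisturbed. Shift +5 mm in y and descend towards contact (expected at reported z ≈ 17 mm).

```bash
python3 -m pendant '[[[0,0.5,-1.5],[0,0,0.2],255],[[0,0.05,-1.2],[0,0,0],255],[[0,0,-0.8],[0,0,0],255],[[0,0,0],[0,0,0],255]]'; python3 st.py
```

```text
clock: 14.72
position: [0.5907, 0.1598, 0.0252]
ee_rot: [0.721, -0.693, 0.0, -0.0]
ft_force: [-0.6, -1.2, -0.5]
grip_width: 0.362
t 14.72 p [590.7 159.8  25.2] jaw -87.8 zax [ 0.001 -0.001 -1.   ] F [-0.6 -1.2 -0.5] w 0.362 j [-0.94  0.61  0.79  1.73 -0.5   1.01 -1.5 ]
0.017
```

```bash
python3 -m pendant '[[[0,-0.05,-0.3],[0,0,0],255],[[0,0,-0.2],[0,0,0],255]]' |grep -E 'pos|ft';python3 -m pendant '[[[0,0,-0.15],[0,0,0],255]]'|grep -E 'pos|ft';python3 -m pendant '[[[0,0,-0.1],[0,0,0],255]]'|grep -E 'pos|ft';python3 -m pendant '[[[0,0,-0.1],[0,0,0],255]]'|grep -E 'pos|ft'
```

```text
position: [0.591, 0.1593, 0.0204]
ft_force: [0.1, 0.2, -0.7]
position: [0.5912, 0.1593, 0.0189]
ft_force: [-0.1, -0.1, -1.7]
position: [0.5913, 0.1593, 0.018]
ft_force: [0.6, 0.3, -1.7]
position: [0.5914, 0.1593, 0.0172]
ft_force: [-3.6, -0.2, 9.3]
```

Contact exactly at the predicted 17.2 mm. Release.

```bash
python3 -m pendant '[[[0,0,0],[0,0,0],150],[[0,0,0],[0,0,0],120],[[0,0,0],[0,0,0],100],[[0,0,0],[0,0,0],100],[[0,0,1],[0,0,0],100],[[0,0,3],[0,0,0],100],[[0,0,5],[0,0,0],100]]'; python3 st.py
python3 - <<'E'
from h import *
from fit import *; from meas import meas
o=meas('14')
for n in o:
    c,P,m=o[n]
    topfit(c,P,m,.036,0,0,(.45,.75,.08,.35),.005,n+' cross')
for n,(x,y) in(('scene',(130,190)),):
    c=shot(n);a=cv2.cvtColor(c['pixels'],cv2.COLOR_RGB2BGR)[y:y+105,x:x+140]
    cv2.imwrite(f'pics/q14_{n}.png',cv2.resize(a,None,fx=5,fy=5,interpolation=cv2.INTER_CUBIC))
E
```

```text
clock: 16.23
position: [0.5894, 0.1587, 0.1075]
ee_rot: [0.721, -0.693, -0.0, 0.002]
ft_force: [1.0, 0.6, 0.5]
grip_width: 0.612
t 16.23 p [589.4 158.7 107.5] jaw -87.8 zax [-0.003 -0.003 -1.   ] F [1.  0.6 0.5] w 0.612 j [-0.99  0.52  0.86  1.68 -0.42  1.15 -1.55]
0.017
top px [273. 197.] 314 med [ 0.643  -0.1788  0.0268] z5/95 [0.0221 0.0317] rect [ 646.7 -178.1] [140.6  36. ] 16.0
top px [166. 262.] 654 med [0.5903 0.2346 0.0333] z5/95 [0.0166 0.0406] rect [589.9 227.5] [101.5 156.3] 79.0
scene px [262. 204.] 236 med [ 0.6434 -0.1782  0.0262] z5/95 [0.022  0.0295] rect [ 643.2 -178.8] [140.7  43.4] 15.3
scene px [191. 258.] 325 med [0.5853 0.1595 0.0366] z5/95 [0.0329 0.0397] rect [589.  150.1] [139.6  51.2] 4.4
scene px [162. 265.] 226 med [0.6271 0.2382 0.0348] z5/95 [0.018  0.0391] rect [626.6 226.9] [60.3 74.1] 4.1
scene px [179. 279.] 286 med [0.5456 0.2372 0.0345] z5/95 [0.0185 0.0392] rect [546.5 222. ] [80.6 66.2] 89.1
top cross 322 mean [584.8 245.1] rect [585.5 245.5] [138.1  30.8] 1.2 dir 1.1 pz 0.0363
scene cross 318 mean [587.2 159.2] rect [589.6 159. ] [138.7  29.7] 4.7 dir 4.8 pz 0.0366
scene cross 135 mean [624.8 248.4] rect [625.3 248.4] [54.2 30. ] 1.5 dir 1.1 pz 0.0364
scene cross 173 mean [545.7 246.5] rect [545.9 246.4] [62.8 29.8] 1.8 dir 1.4 pz 0.0365
```

View pics/q14_scene.png

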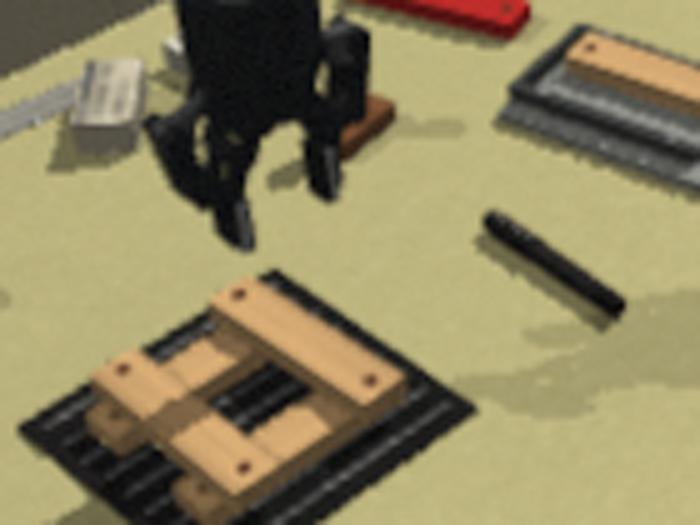

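Slat a lies flat at (589.6,159), top at 36.6 mm, about 2° from square, let go. Slat e is still at (585.5,245.5). Now slat b at about (644.5,-177): go there with fingers shut and jaws along the tray.

```bash
python3 -m pendant '[[[0.4,-2.4,1],[0,0,9],100],[[0.7,-4,1],[0,0,9.5],255],[[0.8,-4.8,0],[0,0,9.5],255],[[0.8,-4.8,0],[0,0,9.5],255],[[0.8,-4.8,0],[0,0,9.5],255],[[0.8,-4.8,0],[0,0,9.5],255],[[0.8,-4.8,0],[0,0,9.5],255],[[0.5,-3.2,0],[0,0,9.5],255],[[0,0,0],[0,0,9.5],255],[[0,0,0],[0,0,9.5],255],[[0,0,0],[0,0,7],255],[[0,0,0],[0,0,0],255]]'; python3 st.py
python3 - <<'E'
from h import *
from fit import *; from meas import meas
o=meas('15')
for n in o:
    c,P,m=o[n]
    topfit(c,P,m,.026,0,0,(.5,.8,-.3,-.05),.005,n+' b')
E
```

```text
clock: 17.88
position: [0.643, -0.187, 0.1245]
ee_rot: [0.989, 0.149, -0.005, 0.0]
ft_force: [0.5, 1.4, -0.8]
grip_width: 0.003
t 17.88 p [ 643.  -187.   124.5] jaw 17.1 zax [-0.01  -0.001 -1.   ] F [ 0.5  1.4 -0.8] w 0.003 j [-0.16  0.54  0.53  1.47 -0.28  1.21  0.7 ]
0.017
top px [188. 253.] 309 med [0.5763 0.1574 0.036 ] z5/95 [0.0301 0.0413] rect [591.4 153.6] [143.4  37.5] 4.7
top px [170. 248.] 73 med [0.6332 0.1981 0.0193] z5/95 [0.0153 0.0237] rect [631.3 198.4] [27.9 41.5] 7.7
top px [162. 266.] 221 med [0.5742 0.2411 0.0362] z5/95 [0.0309 0.0414] rect [587.4 243. ] [142.1  23.4] 1.1
top px [182. 270.] 92 med [0.5441 0.1955 0.0207] z5/95 [0.0154 0.0252] rect [544.2 193.7] [44.4 26.3] 89.6
scene px [263. 204.] 226 med [ 0.6414 -0.1775  0.0261] z5/95 [0.0225 0.0296] rect [ 643.1 -177.3] [139.5  39.9] 14.3
scene px [201. 264.] 114 med [0.5443 0.1543 0.0366] z5/95 [0.0335 0.04  ] rect [548.7 155.8] [60.2 29.1] 2.9
scene b 220 mean [ 642.5 -177.3] rect [ 642.9 -177.1] [138.4  32.3] 13.9 dir 14.1 pz 0.026
```

```bash
python3 -m pendant '[[[0.1,0.9,-2.5],[0,-0.6,-2.9],255],[[0,0,-3.5],[0,0,0],255],[[0,0,-2.5],[0,0,0],255],[[0,0,-0.6],[0,0.3,0],255],[[0,0,0],[0,0,0],255]]'; python3 st.py
```

```text
clock: 18.6
position: [0.6446, -0.177, 0.032]
ee_rot: [0.993, 0.117, -0.002, 0.001]
ft_force: [-0.2, 0.1, 0.6]
grip_width: -0.004
t 18.6 p [ 644.6 -177.    32. ] jaw 13.4 zax [-0.003 -0.002 -1.   ] F [-0.2  0.1  0.6] w -0.004 j [-0.16  0.63  0.5   1.55 -0.33  1.05  0.66]
0.017
```

```bash
python3 -m pendant '[[[0,0,-0.5],[0,0,0.6],255],[[0,0,-0.4],[0,0,0],255]]' |grep -E 'pos|ft';python3 -m pendant '[[[0,0,-0.15],[0,0,0],255]]'|grep -E 'pos|ft';python3 -m pendant '[[[0,0,-0.1],[0,0,0],255]]'|grep -E 'pos|ft'
```

```text
position: [0.6459, -0.1774, 0.0248]
ft_force: [-0.8, -0.6, 0.6]
position: [0.6461, -0.1774, 0.0235]
ft_force: [-0.8, 0.2, -0.3]
position: [0.6462, -0.1775, 0.0226]
ft_force: [-1.1, -0.3, -0.5]
```

```bash
python3 -m pendant '[[[0,0,-0.15],[0,0,0],255]]' |grep -E 'pos|ft';python3 -m pendant '[[[0,0,-0.12],[0,0,0],255]]'|grep -E 'pos|ft';python3 st.py
```

```text
position: [0.6463, -0.1775, 0.0212]
ft_force: [0.5, -0.1, 0.7]
position: [0.6465, -0.1776, 0.0206]
ft_force: [-4.0, 1.9, 12.3]
t 19.35 p [ 646.5 -177.6   20.6] jaw 14.0 zax [ 0.001 -0.003 -1.   ] F [-4.   1.9 12.3] w -0.0 j [-0.16  0.65  0.49  1.55 -0.34  1.02  0.67]
0.017
```

Contact again at 20.6 mm. Draw b.

```bash
python3 -m pendant '[[[-0.4,-0.08,-0.14],[0,0.3,0],255],[[-0.6,-0.13,-0.16],[0,0.3,0],255],[[-0.8,-0.18,-0.17],[0,0.3,0],255],[[-0.9,-0.19,-0.17],[0,0.3,0],255],[[-0.9,-0.19,-0.17],[0,0.3,0],255]]'; python3 st.py;  python3 - <<'E'
from h import *
n,(x,y)='scene',(225,170)
c=shot(n);a=cv2.cvtColor(c['pixels'],cv2.COLOR_RGB2BGR)[y:y+75,x:x+100]
cv2.imwrite(f'pics/q16_{n}.png',cv2.resize(a,None,fx=7,fy=7,interpolation=cv2.INTER_CUBIC))
E
```

```text
clock: 19.98
position: [0.6203, -0.1846, 0.0206]
ee_rot: [0.992, 0.123, -0.002, 0.002]
ft_force: [3.9, 0.4, 8.0]
grip_width: 0.001
t 19.98 p [ 620.3 -184.6   20.6] jaw 14.1 zax [-0.004 -0.004 -1.   ] F [3.9 0.4 8. ] w 0.001 j [-0.16  0.61  0.5   1.62 -0.33  1.    0.69]
0.017
```

View pics/q16_scene.png

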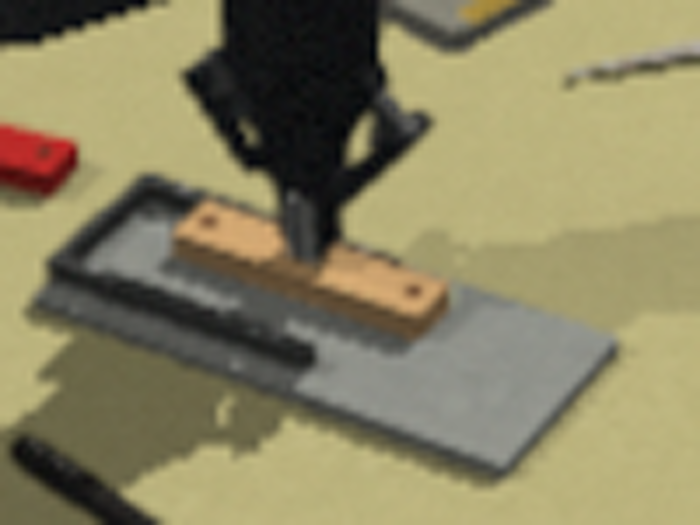

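Slat b follows, its front end at crop (430,310). Continue.

```bash
python3 -m pendant '[[[-0.9,-0.21,-0.18],[0,0.2,0],255],[[-0.9,-0.21,-0.18],[0,0.2,0],255],[[-0.9,-0.21,-0.18],[0,0.2,0],255],[[-0.9,-0.21,-0.18],[0,0.2,0],255],[[-0.9,-0.21,-0.18],[0,0.2,0],255]]'; python3 st.py
```

```text
clock: 20.65
position: [0.5858, -0.1937, 0.0206]
ee_rot: [0.992, 0.125, 0.001, 0.002]
ft_force: [3.4, 2.7, 8.9]
grip_width: -0.001
t 20.65 p [ 585.8 -193.7   20.6] jaw 14.3 zax [ 0.003 -0.004 -1.   ] F [3.4 2.7 8.9] w -0.001 j [-0.15  0.54  0.51  1.71 -0.31  0.96  0.72]
0.017
```

```bash
python3 -m pendant '[[[-0.9,-0.22,-0.18],[0,0.3,0],255],[[-0.9,-0.22,-0.18],[0,0.3,0],255],[[-0.9,-0.22,-0.18],[0,0.3,0],255],[[-0.9,-0.22,-0.18],[0,0.3,0],255],[[-0.9,-0.22,-0.18],[0,0.3,0],255],[[-0.6,-0.15,-0.15],[0,0.3,0],255],[[0,0,-0.05],[0,0,0],255]]'; python3 st.py
```

```text
clock: 21.52
position: [0.5484, -0.2053, 0.0207]
ee_rot: [0.992, 0.127, 0.001, 0.002]
ft_force: [0.4, -0.0, 0.9]
grip_width: 0.001
t 21.52 p [ 548.4 -205.3   20.7] jaw 14.6 zax [ 0.002 -0.005 -1.   ] F [ 0.4 -0.   0.9] w 0.001 j [-0.15  0.49  0.52  1.8  -0.29  0.93  0.76]
0.017
```

```bash
python3 -m pendant '[[[0,0,2],[0,0,0],255],[[0,0,3],[0,0,-10.2],255],[[0,0,2],[0,0,-10.2],100],[[0,0,0],[0,0,-10.2],100],[[0,0,0],[0,0,-10.2],100],[[0,0,0],[0,0,-10.2],100],[[0,0,0],[0,0,-10.2],100],[[0,0,0],[0,0,-10.2],100],[[0,0,0],[0,0,-10.2],100],[[0,0,0],[0,0,-6.4],100],[[0,0,0],[0,0,0],100]]'; python3 st.py
python3 - <<'E'
from fit import *; from meas import meas
o=meas('17')
c,P,m=o['scene']
topfit(c,P,m,.026,0,0,(.4,.8,-.3,-.05),.005,'b')
a=cv2.cvtColor(c['pixels'],cv2.COLOR_RGB2BGR)[150:240,225:345]
cv2.imwrite('pics/q17.png',cv2.resize(a,None,fx=6,fy=6,interpolation=cv2.INTER_CUBIC))
E
```

```text
clock: 22.9
position: [0.5502, -0.2057, 0.1051]
ee_rot: [0.786, -0.618, 0.002, 0.001]
ft_force: [-0.6, -0.4, -0.3]
grip_width: 0.612
t 22.9 p [ 550.2 -205.7  105.1] jaw -76.3 zax [ 0.003 -0.004 -1.   ] F [-0.6 -0.4 -0.3] w 0.612 j [-0.43  0.47  0.9   1.75 -0.4   1.12 -0.73]
0.017
top px [171. 256.] 897 med [0.6076 0.209  0.0349] z5/95 [0.0177 0.0406] rect [590.8 200.7] [139.7 138.7] 4.2
scene px [288. 213.] 246 med [ 0.5456 -0.2034  0.0266] z5/95 [0.0222 0.0299] rect [ 549.4 -211.3] [141.7  53.8] 14.9
scene px [184. 253.] 162 med [0.6202 0.1604 0.0365] z5/95 [0.0333 0.0399] rect [615.4 160.8] [85.5 31.8] 7.0
scene px [163. 268.] 317 med [0.619  0.2429 0.0356] z5/95 [0.0183 0.0395] rect [604.9 226.1] [95.9 75.9] 1.5
b 234 mean [ 545.4 -203.2] rect [ 545.8 -203.9] [139.   32.3] 15.3 dir 15.7 pz 0.0266
```

View pics/q17.png

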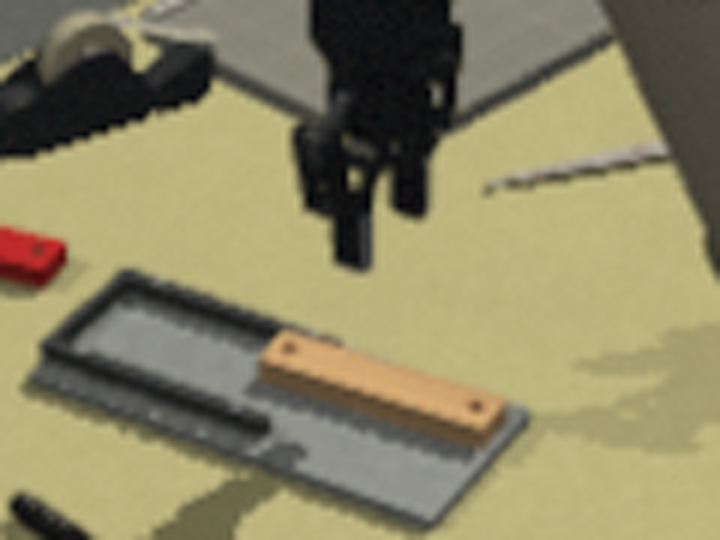

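Slat b is clear at (547,-205), 15.4°, with free floor both sides. Descend and straddle.

```bash
python3 -m pendant '[[[-0.3,0.1,-2.5],[0.2,0.2,1.7],100],[[0,0,-2.5],[0.2,0,0],100],[[0,0,-2.5],[0.2,0,0],100],[[0,0,-1],[0,0,0],100],[[0,0,0],[0,0,0],100]]'; python3 st.py
```

```text
clock: 23.62
position: [0.5482, -0.2047, 0.0199]
ee_rot: [0.799, -0.601, -0.002, -0.004]
ft_force: [0.1, 0.7, -0.8]
grip_width: 0.607
t 23.62 p [ 548.2 -204.7   19.9] jaw -73.8 zax [ 0.002  0.008 -1.   ] F [ 0.1  0.7 -0.8] w 0.607 j [-0.35  0.57  0.8   1.81 -0.5   0.98 -0.62]
0.017
```

```bash
python3 -m pendant '[[[-0.05,0,-0.7],[-0.5,0.1,-0.8],100],[[0,0,-0.55],[0,0,0],100],[[0,0,0],[0,0,0],100]]'; python3 st.py;python3 - <<'E'
from h import *
c=shot('scene')
a=cv2.cvtColor(c['pixels'],cv2.COLOR_RGB2BGR)[170:245,225:325]
cv2.imwrite('pics/q18.png',cv2.resize(a,None,fx=7,fy=7,interpolation=cv2.INTER_CUBIC))
E
```

```text
clock: 24.0
position: [0.5488, -0.2048, 0.0085]
ee_rot: [0.795, -0.606, 0.002, -0.0]
ft_force: [-0.8, -0.1, -0.5]
grip_width: 0.607
t 24.0 p [ 548.8 -204.8    8.5] jaw -74.6 zax [ 0.003 -0.001 -1.   ] F [-0.8 -0.1 -0.5] w 0.607 j [-0.35  0.59  0.8   1.81 -0.51  0.95 -0.63]
0.017
```

View pics/q18.png

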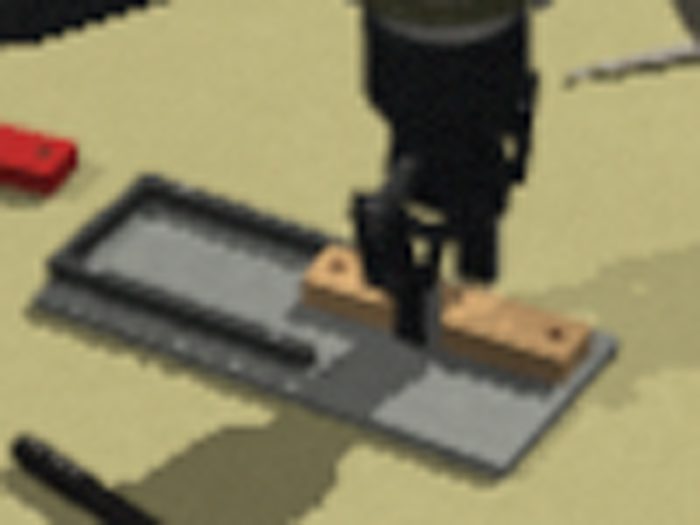

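The slat is between the fingers. Lower 2 mm more and grip.

```bash
python3 -m pendant '[[[-0.05,0,-0.2],[0,0,0],100],[[0,0,0],[0,0,0],140],[[0,0,0],[0,0,0],160],[[0,0,0],[0,0,0],200],[[0,0,0],[0,0,0],255],[[0,0,0],[0,0,0],255]]' 30; python3 st.py; python3 -m pendant '[[[0,0,0.5],[0,0,0],255],[[0,0,1.5],[0,0,0],255],[[0,0,3],[0,0,0],255],[[0,0,3.5],[0,0,0],255],[[0,0,0],[0,0,0],255]]' 40; python3 st.py;python3 - <<'E'
from h import *
c=shot('scene')
a=cv2.cvtColor(c['pixels'],cv2.COLOR_RGB2BGR)[150:240,225:345]
cv2.imwrite('pics/q19.png',cv2.resize(a,None,fx=6,fy=6,interpolation=cv2.INTER_CUBIC))
E
```

```text
clock: 24.8
position: [0.5487, -0.2044, 0.0072]
ee_rot: [0.796, -0.606, 0.002, -0.001]
ft_force: [-0.2, 0.1, 2.9]
grip_width: 0.374
t 24.8 p [ 548.7 -204.4    7.2] jaw -74.6 zax [ 0.004 -0.    -1.   ] F [-0.2  0.1  2.9] w 0.374 j [-0.35  0.59  0.8   1.82 -0.51  0.95 -0.63]
0.017
clock: 25.42
position: [0.5485, -0.2059, 0.0976]
ee_rot: [0.795, -0.607, 0.003, -0.001]
ft_force: [-0.5, -0.1, -1.5]
grip_width: 0.37
t 25.43 p [ 548.5 -205.9   97.6] jaw -74.7 zax [ 0.005 -0.002 -1.   ] F [-0.5 -0.1 -1.5] w 0.37 j [-0.42  0.47  0.89  1.76 -0.41  1.1  -0.7 ]
0.017
```

View pics/q19.png

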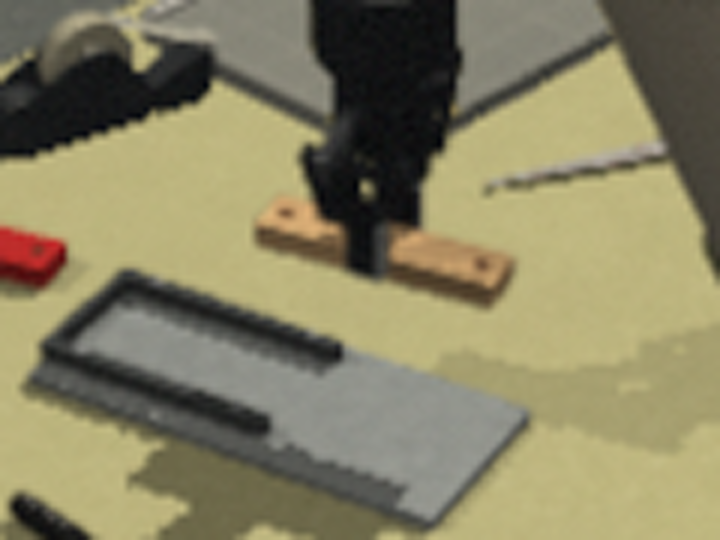

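Slat b is held level. I'll carry it over the tower and turn it +77°.

```bash
python3 -m pendant '[[[0.2,2,0.5],[0,0,4],255],[[0.45,4,0],[0,0,8],255],[[0.45,4.8,0],[0,0,8],255],[[0.45,4.8,0],[0,0,8],255],[[0.45,4.8,0],[0,0,8],255],[[0.45,4.8,0],[0,0,8],255],[[0.45,4.8,0],[0,0,8],255],[[0.45,4.8,0],[0,0,8],255],[[0.4,3.8,0],[0,0,8],255],[[0.2,2,0],[0,0,6],255],[[0,0,0],[0,0,3],255],[[0,0,0],[0,0,0],255]]'; python3 st.py
```

```text
clock: 26.98
position: [0.5768, 0.2291, 0.096]
ee_rot: [0.998, 0.062, -0.003, 0.001]
ft_force: [0.5, -0.0, 0.0]
grip_width: 0.363
t 26.98 p [576.8 229.1  96. ] jaw 7.1 zax [-0.005 -0.002 -1.   ] F [ 0.5 -0.   0. ] w 0.363 j [-0.83  0.46  0.49  1.64 -0.23  1.11 -0.16]
0.017
```

```bash
python3 -m pendant '[[[0.6,-1.3,0],[0,-0.2,-2.4],255],[[0.5,-1.2,-1],[0,-0.1,-2.2],255],[[0,0,-0.8],[0,0,0],255],[[0,0,0],[0,0,0],255]]'; python3 st.py;python3 - <<'E'
from h import *
for n,(x,y) in(('scene',(130,190)),('top',(125,200))):
    c=shot(n);a=cv2.cvtColor(c['pixels'],cv2.COLOR_RGB2BGR)[y:y+105,x:x+140]
    cv2.imwrite(f'pics/q20_{n}.png',cv2.resize(a,None,fx=5,fy=5,interpolation=cv2.INTER_CUBIC))
E
```

```text
clock: 27.48
position: [0.5879, 0.2007, 0.0759]
ee_rot: [1.0, 0.017, -0.001, 0.001]
ft_force: [0.0, 0.3, -0.9]
grip_width: 0.364
t 27.48 p [587.9 200.7  75.9] jaw 1.9 zax [-0.001 -0.003 -1.   ] F [ 0.   0.3 -0.9] w 0.364 j [-0.8   0.48  0.51  1.66 -0.26  1.07 -0.18]
0.017
```

View pics/q20_scene.png

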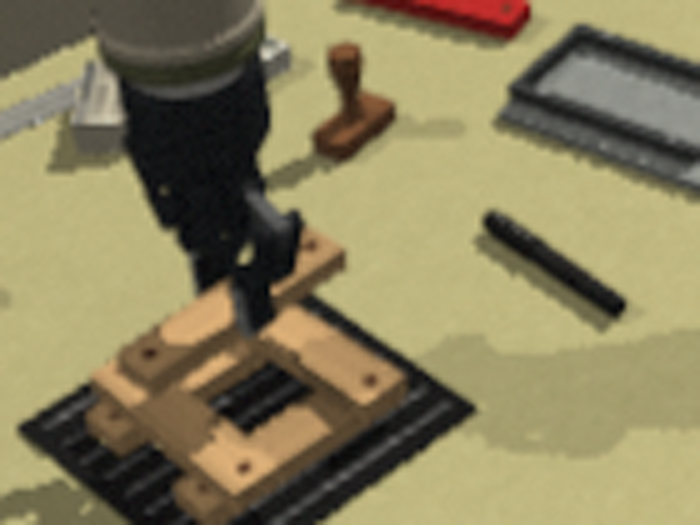

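View pics/q20_top.png

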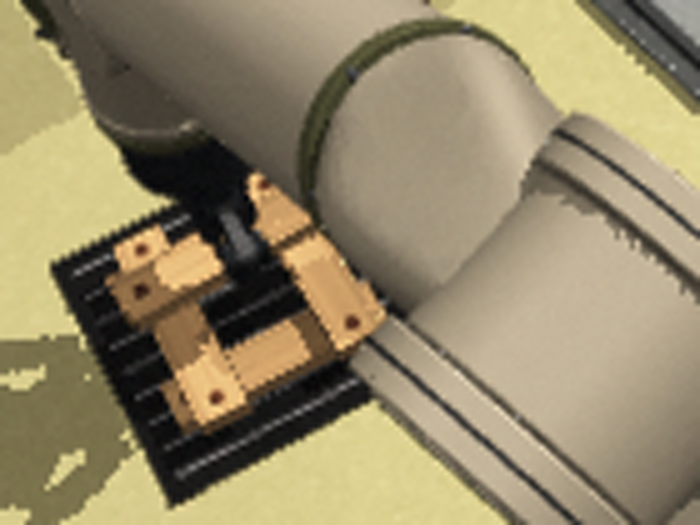

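Slat b is about 43 mm above the crosspieces, along the pair. Shift +2 mm in y and lower (contact expected at reported 33 mm).

```bash
python3 -m pendant '[[[0.05,0.2,-1.4],[-0.1,0,0.5],255],[[0,0.05,-1.2],[0,0,0],255],[[0,0,-0.8],[0,0,0],255],[[0,0,0],[0,0,0],255]]'; python3 st.py
```

```text
clock: 28.08
position: [0.5883, 0.2047, 0.0399]
ee_rot: [1.0, 0.023, -0.0, 0.002]
ft_force: [0.8, 0.2, -1.6]
grip_width: 0.363
t 28.07 p [588.3 204.7  39.9] jaw 2.6 zax [-0.001 -0.004 -1.   ] F [ 0.8  0.2 -1.6] w 0.363 j [-0.79  0.53  0.49  1.68 -0.28  1.01 -0.16]
0.017
```

```bash
python3 -m pendant '[[[0,-0.1,-0.3],[0.2,0,0],255],[[0,0,-0.15],[0,0,0],255]]' |grep -E 'pos|ft';python3 -m pendant '[[[0,0,-0.12],[0,0,0],255]]'|grep -E 'pos|ft';python3 -m pendant '[[[0,0,-0.1],[0,0,0],255]]'|grep -E 'pos|ft'
```

```text
position: [0.5887, 0.2036, 0.0356]
ft_force: [0.2, -0.3, -1.4]
position: [0.5888, 0.2036, 0.0345]
ft_force: [0.3, 0.5, -2.0]
position: [0.5889, 0.2036, 0.0336]
ft_force: [-0.4, -0.5, -0.5]
```

```bash
python3 -m pendant '[[[0,0,-0.1],[0,0,0],255]]'|grep -E 'pos|ft'
```

```text
position: [0.5892, 0.2037, 0.0332]
ft_force: [-3.4, -0.6, 9.7]
```

Contact at 33.2 mm. Release and retreat.

```bash
python3 -m pendant '[[[0,0,0],[0,0,0],150],[[0,0,0],[0,0,0],120],[[0,0,0],[0,0,0],100],[[0,0,0],[0,0,0],100],[[0,0,1],[0,0,0],100],[[0,0,3],[0,0,0],100],[[0,0,5],[0,0,0],100],[[0,0,5],[0,0,0],100],[[0,-5,3],[0,0,0],100],[[0,-5,0],[0,0,0],100],[[0,-5,0],[0,0,0],100]]'; python3 st.py
```

```text
clock: 30.08
position: [0.5885, 0.0543, 0.2133]
ee_rot: [1.0, 0.027, 0.003, -0.001]
ft_force: [0.1, -0.6, -0.8]
grip_width: 0.612
t 30.07 p [588.5  54.3 213.3] jaw 3.0 zax [ 0.005  0.003 -1.   ] F [ 0.1 -0.6 -0.8] w 0.612 j [-0.67  0.29  0.61  1.61 -0.17  1.3   0.02]
0.017
```

```bash
python3 -m pendant '[[[0,-5,0],[0,0,0],100],[[0,-5,0],[0,0,0],100],[[0,0,0],[0,0,0],100]]'|head -2
python3 - <<'E'
from fit import *; from meas import meas
o=meas('21')
for n in o:
    c,P,m=o[n]
    topfit(c,P,m,.052,0,0,(.45,.75,.08,.35),.005,n+' TOP')
    topfit(c,P,m,.036,0,0,(.45,.75,.08,.35),.005,n+' cross')
    topfit(c,P,m,.020,0,0,(.45,.75,.08,.35),.005,n+' pair')
    x,y=((130,190) if n=='scene' else (125,200))
    a=cv2.cvtColor(c['pixels'],cv2.COLOR_RGB2BGR)[y:y+105,x:x+140]
    cv2.imwrite(f'pics/q21_{n}.png',cv2.resize(a,None,fx=5,fy=5,interpolation=cv2.INTER_CUBIC))
E
```

```text
clock: 30.45
position: [0.5878, -0.0545, 0.2168]
top px [180. 239.] 117 med [0.6406 0.1576 0.0363] z5/95 [0.0183 0.041 ] rect [636.3 155.1] [56.9 41.6] 6.5
top px [165. 254.] 395 med [0.6101 0.2313 0.0437] z5/95 [0.0178 0.0562] rect [615.1 203.3] [ 80.4 139.5] 2.1
top px [191. 259.] 90 med [0.5617 0.1575 0.0362] z5/95 [0.0217 0.041 ] rect [550.3 150.5] [53.7 36.5] 5.2
top px [182. 271.] 62 med [0.5408 0.1982 0.0204] z5/95 [0.0155 0.0255] rect [541.6 194.2] [42.6 22.2] 72.4
top px [166. 277.] 121 med [0.537  0.2452 0.0357] z5/95 [0.0208 0.0408] rect [538.7 248.6] [47.2 38.5] 4.2
scene px [158. 264.] 118 med [0.637  0.2452 0.036 ] z5/95 [0.0195 0.0397] rect [638.2 238.7] [47.9 83.5] 34.2
scene px [179. 283.] 66 med [0.5248 0.2445 0.0367] z5/95 [0.0331 0.0395] rect [528.8 237. ] [27.2 47.6] 25.9
top TOP 177 mean [586. 207.] rect [589.1 201.9] [ 25.5 138.1] 2.0 dir -89.5 pz 0.0524
top cross 90 mean [640.3 161.2] rect [640.  161.2] [43.9 30.4] 5.7 dir 7.3 pz 0.0366
top cross 104 mean [632.1 247.7] rect [633.  246.4] [41.8 30.9] 1.8 dir -2.4 pz 0.0368
top cross 99 mean [536.7 243.1] rect [539.2 244. ] [45.6 29.8] 1.2 dir -3.3 pz 0.0362
scene cross 89 mean [633.8 249. ] rect [634.  248.7] [36.6 30. ] 1.7 dir -4.8 pz 0.0365
```

View pics/q21_scene.png

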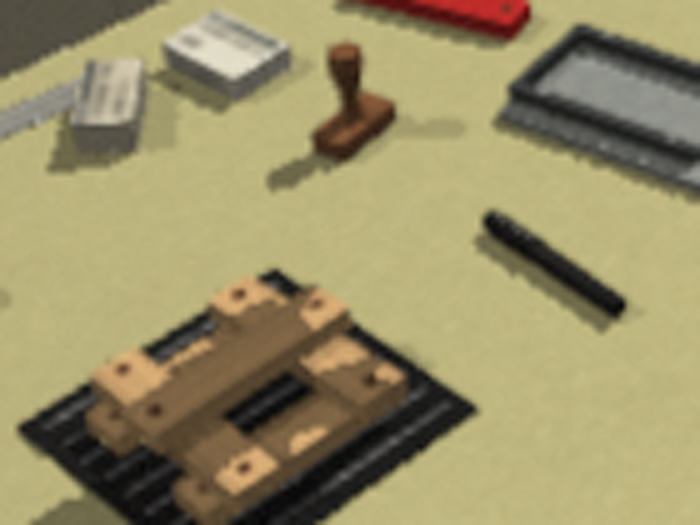

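View pics/q21_top.png

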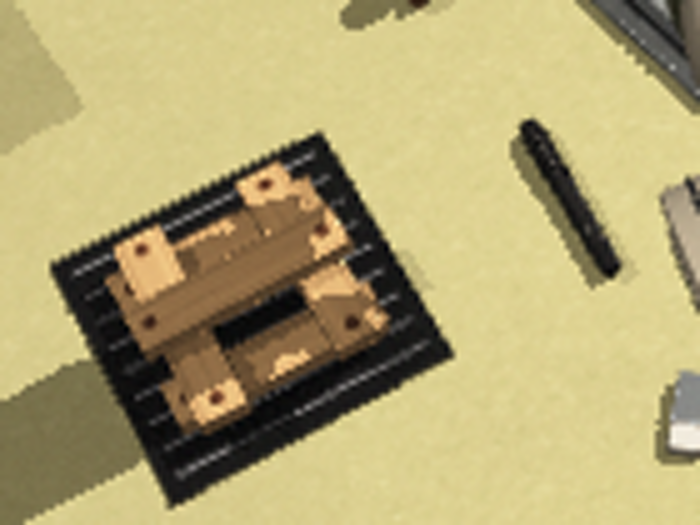

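Both views show the complete crosswise tower: top slat plugs at top-view crop (150,322) and (322,230), crosspiece plugs at (265,184) and (352,322), marker and stamp in place. One numeric check from plug rays before handing in.

Run:
```python
from h import *
c=shot('top');f=2.4
t=np.radians(92.5);B=np.stack([[np.cos(t),np.sin(t)],[-np.sin(t),np.cos(t)]],1);C=np.array([589.6,202.5])
for n,p,q,h in(('b',(150,322),(322,230),.052),('a',(265,184),(352,322),.036),('e',(141,250),(216,398),.036)):
    P,Q=[ray(c,125+x/5-.4,200+y/5-.4,h)*1000 for x,y in(p,q)]
    d=(P-Q)[:2]@B
    print(n,'mid',((P+Q)/2)[:2].round(1),'mat',(((P+Q)/2)[:2]-C)@B,'len',np.linalg.norm(P-Q).round(1),'ang in mat',np.degrees(np.arctan2(d[1],d[0])).round(1))
print(manip.get_obs()['ft_force'],manip.get_obs()['joint_velocities'].round(3))
```

```text
b mid [589.8 202.4] mat [-0.09177499 -0.21090026] len 116.1 ang in mat 1.5
a mid [593.1 157.1] mat [-45.52379288  -1.52576888] len 116.0 ang in mat -87.8
e mid [586.2 245.7] mat [43.30639856  1.46708761] len 116.2 ang in mat -90.7
[-0.09877554  1.74248452  0.20587229] [-0.016  0.006 -0.014  0.001 -0.002 -0.003  0.002]
```

```bash
python3 -c "
from workcell import manip
print(manip.hand_in())"
```

```text
the job is handed in; nothing more can be done
None
```

I drew both tray slats out with light fingertip pressure (about 6–12 N) and finished the tower. Slat a went across the empty end of the bottom pair, and slat b on top along the middle. Both were set down at about 10 N of contact before I let go. The job was handed in at about 30.5 s and reported no verdict.

Last checks, in the mat's frame:

| Slat | Position (mm) | Out of square | Top face above worktop |
|---|---|---|---|
| a (crosspiece) | x ≈ -45.5, y ≈ -1.5 | about 2° | 36.6 mm |
| b (top) | within 1 mm of the middle | about 1.5° | 52.4 mm |

- **Slats already laid:** e was within about 1 mm of its first measured place. I did not measure c and d again at the end, because shadow and the top slat hid too much of them; they looked unmoved in the pictures.
- **Bystanders:** the marker and stamp looked unmoved in the final views. I did not check the glue stick, eraser or staple box at the end.
- **Disagreement:** the shut fingertips met the slat at a reported TCP height of 20.6 mm. The stated 17 mm tip distance would put that at about 43 mm, so I worked from contact force and the camera depth instead. The two cameras also differed by 2–3 mm.

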